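# Dry-stack the broken sculpture fragments in the clamping fixture

## Task

Set the big pointed base fragment of the broken sculpture flat in the fixture's pocket with its point towards the V-stop, then push the sliding jaw up so that the base is clamped fully home and square in the V. Then dry-stack all the loose clay wedges lying on the bench (three or four of them, in any order) one upon the other, centred over the middle of the base, trying and turning each so that the slopes cancel and the pile stands by itself with a level top. Finally stand the steel weight upright on the middle of the pile and leave everything at rest; leave the glue bottle, tape roll and glass pot alone.

Things in the scene. Friction and masses are not known exactly. Their poses are not given: they have to be found in the camera images.
- cradle: wooden fixture fixed to the bench, elsewhere and turned in each run: plywood board 200 x 104 x 8 mm; origin: centre of its underside, x along it, z up. Four cheeks 14 mm high on the board (inner faces y +-30.5 mm, free for fingers from x -23 to 22 mm); at the +x end a V-stop of two 45 degree blocks, 14 mm high, faces meeting at x = 68 mm; jaw at the -x end. The clamped base has this frame's x, y and yaw
- seat (a point): centre of the pocket for the base: a point on the board's upper face (8 mm above the bench), at x = y = 0 of the cradle; same axes as the cradle
- jaw (a joint): the fixture's aluminium jaw, a block 14 mm long (x), 50 mm wide, top 25 mm above the bench; slides towards the cradle's +x; value in m: 0 = fully open (front face at cradle x = -62 mm), 0.022 = touching a base that is fully home in the V. Slides at 2 N (some 5 N more with the base before it), stays where left
- jaw_back (a point): middle of the jaw's back (-x) face, 17 mm above the bench, where it can be pushed towards the cradle's +x with fingertips held just above the board, which reaches 24 mm or more behind this face; axes as the cradle
- base_mid (a point): centre of the base fragment's main block, 14 mm above its flat underside: fired clay, 0.36 kg, block 80 (x) x 56 (y, parallel sides to grip) mm with a pointed 45 degree prow at the +x end, tip 68 mm from this point. 28 mm thick at the middle, its top rises 11 degrees towards the prow (+x); prow 28 mm high. z up
- base: the same base fragment: origin at the centre of its main block's underside, axes as base_mid
- frag_a_mid (a point): centre (half-way up, 13.5 mm above its underside) of a loose clay fragment, a wedge 64 (x) x 46 (y, parallel upright sides to grip) mm; one corner-like lump (a broken stump) sticks about 12 mm out of the thin end. Underside flat, 27 mm thick at the middle, its top rises 9 degrees from the thin end (-x) to the thick end (+x). Lies underside down at the start; may be absent
- frag_a: the same fragment: origin at the centre of its underside, axes as frag_a_mid
- frag_b_mid (a point): centre (half-way up, 12.5 mm above its underside) of a loose clay fragment, a wedge 58 (x) x 44 (y, parallel upright sides to grip) mm; one lump sticks about 12 mm out of the thick end. Underside flat, 25 mm thick at the middle, its top rises 5 degrees from the thin end (-x) to the thick end (+x). Lies underside down at the start; may be absent
- frag_b: the same fragment: origin at the centre of its underside, axes as frag_b_mid
- frag_c_mid (a point): centre (half-way up, 14.5 mm above its underside) of a loose clay fragment, a wedge 68 (x) x 50 (y, parallel upright sides to grip) mm; lumps stick about 14 mm out of the thick end and 9 mm out of the thin end. Underside flat, 29 mm thick at the middle, its top rises 7 degrees from the thin end (-x) to the thick end (+x). Lies underside down at the start; may be absent
- frag_c: the same fragment: origin at the centre of its underside, axes as frag_c_mid
- frag_d_mid (a point): centre (half-way up, 13.0 mm above its underside) of a loose clay fragment, a wedge 60 (x) x 48 (y, parallel upright sides to grip) mm; one lump sticks about 11 mm out of the thin end. Underside flat, 26 mm thick at the middle, its top rises 4 degrees from the thin end (-x) to the thick end (+x). Lies underside down at the start; may be absent
- frag_d: the same fragment: origin at the centre of its underside, axes as frag_d_mid
- weight_stem (a point): a point on the axis of the steel weight, half-way up its lifting stem, 40 mm above its underside: disc 50 mm across and 22 mm high with an upright stem 24 mm across from 22 to 58 mm height; 0.4 kg; z up along the stem
- weight: the same weight, origin at the centre of its underside
- glue_bottle: bystander: white glue bottle 38 mm across, 85 mm tall, origin at the centre of its underside; leave alone
- tape_roll: bystander: roll of paper tape lying flat, 90 mm across, 22 mm high, origin at the centre of its underside; leave alone
- glass_pot: bystander: glass pot 76 mm across, 45 mm tall, open on top, origin at the centre of its underside; leave alone
- base_tip (a point): tip edge of the base's prow, half-way up: 68 mm ahead (+x) of base_mid, at the same height
Mind the look-alikes: they are no part of the job. What is shaped like the frag_b but red is not meant.

How it is judged:
By the outcome, as a careful person would: the job done as asked, in the order asked, and still so for the second after the job is handed in, with the robot touching nothing.
Of frag_a, frag_b, frag_c, frag_d only 3 to 4 are there at a start; the rules pass over those that are not, and their reading is None.
At some moment in a run one of frag_a, frag_b, frag_c, frag_d, weight may be knocked a few centimetres aside while the robot is not near it.
Once in a run the grip may slacken for a moment while it holds something.
It also fails if it takes over 210 s, if anything falls off the work surface, if the arm or the gripper's body presses on something with over 40 N, if the wrist force passes 120 N, or if a joint passes its speed limit or range.

## Robot

A 6-joint arm with a two-finger parallel gripper is mounted at the origin on the work surface. World frame = base frame: x ahead of the robot, y to its left, z up, the work surface at z = 0. Lengths are in m, angles in rad, forces in N, time in s.
With the tool pointing down it reaches from about 0.275 to 1 m from the base axis. Payload 8.4 kg.
Tool frame: the origin (TCP) lies at the centre of the arm's flange, where the gripper is bolted on; the fingertips stand 173 mm ahead of it and the grasp point (between the pads) lies 155 mm ahead of it; z points along the fingers, y is the line along which they close (so a half turn about z gives the same grasp; the last joint's range is limited). The gripper opens to 85 mm and grips with 20 to 120 N. Pads are 22 mm wide; open, the fingers measure 114 mm over their backs; the gripper's body (76 mm by 85 mm) begins 54 mm behind the grasp point. The pads swing forward as they close: fully open they stand 13 mm farther back than shut.
Start: joints at [1.336, 0.353, 1.633, -0, 1.155, -0.002], TCP at [0.144, 0.608, 0.405] pointing down, gripper open.
Joint ranges: [-2.63, 2.63], [-0.92, 2.1], [0.06, 2.66], [-1.3, 4.44], [0, 2.69], [-3.02, 3.02]. Speed limits (rad/s): [2.22, 2.22, 2.79, 3.14, 3.14, 3.14].

## Interface

Orientations are given as a unit quaternion [w, x, y, z].
In Python, from workcell import read_state, get_image, camera_params, hand_in gives the robot as it stands. The module is installed in compiled form; this text tells all that it offers.
- The arm moves only by the shell command python3 -m handwheel 'ROWS' [FORCE]. ROWS is JSON, a list of rows, each an object with "slide": the shift along the tool's x, y, z in mm, a list of three; "dr": the turn, a rotation vector about the tool's x, y, z in rad, a list of three; "hand": the finger opening in mm, from 0 to 85.4. A call has 1 to 12 rows; each row is the pose to reach, as a shift and turn from the pose commanded when the call began, along the tool's axes at that moment; what a row does not reach only later rows make up. A row lasts 1/8 s, in which the tool goes at most 62.5 mm and 10.7 degrees, less where a joint would pass 70% of its speed; a pose out of reach is approached as far as the arm can. A call with a gripper value outside its range is refused whole. The fingers move at their own pace and stop on an object; FORCE is the grip in N (left out, the last holds). Time passes only in rows, so rows that repeat a pose let the fingers close. It gives the time, the measured TCP pose, the force, the opening and the grip force at its end, in the units of the state.
- read_state(): the state, without advancing time (a new reading comes with each control period).
- get_image(name): name is "scene" or "top" or "wrist"; returns (picture, depth): 384x512x3 uint8, blue, green, red; 384x512 float32, m along the optical axis (not along the pixel's ray), 0 where there is no reading.
- camera_params(name): a dict with "K" (3x3 intrinsics, pixels), "T" (4x4, takes a point from camera to world coordinates). Camera axes: x right, y up, looking along -z (the intrinsics and any distortion apply to the point x, -y, -z); pixel columns grow to the right and rows downward; lengths in m; the calibration is good to about 2 mm. A picture is of the moment at which its call begins: read the wrist's pose just before it. camera_params takes no time and is no camera call; for the wrist camera it gives the pose at the moment of the call.
- hand_in(): hands the job in; it is judged then, once.
The state is a dict: "time_s": time; "qpos": joint angles; "joint_vel": joint speeds; "joint_torque": joint torques, N m; "tool_pos": TCP position; "ee_rot": TCP orientation; "force": force on the tool from outside, world axes, zero at the start; "wrist_torque": the same for the moment, N m; "gripper_width": finger opening in m; "gripper_force": force on a finger pad.
Only numpy, scipy, OpenCV 4.12 (cv2) and the standard library are available. Lean on these libraries where they do the work, as an engineer would, in place of code of your own. Each camera call takes 0.05 s, during which the arm holds its last target. There are 200 camera calls.

## Working session

There is one attempt and no reset: what is moved stays moved. The work goes in short steps, Python scripts to look and compute and a shell command to move; the robot and the scene stay as the last step left them, time stands still between calls to the robot, and variables do not carry over. Pictures are saved under pics/ and viewed, at most 14 in all, crops included, and the job is handed in when it is done.

```bash
mkdir -p pics; ls
python3 - <<'E'
from workcell import *
import cv2,numpy as np
s=read_state();print(s)
for n in("top","scene"):
    p,d=get_image(n);cv2.imwrite(f"pics/{n}0.png",cv2.resize(p,(800,600)));np.savez(f"{n}0.npz",p=p,d=d)
    c=camera_params(n);print(n,c)
c=camera_params("wrist");print(c)
E
```

```text
pics
{'time_s': 0.0, 'qpos': array([ 1.33561105e+00,  3.53659515e-01,  1.63414118e+00, -1.02678087e-05,
        1.15516636e+00, -2.41888619e-03]), 'joint_vel': array([ 8.18312087e-04,  3.35503365e-05, -4.31710182e-04,  1.87365857e-05,
        1.24673138e-03, -1.00019998e-03]), 'joint_torque': array([-5.13411269e-04, -6.05244684e+01, -3.42069697e+01, -7.66522317e-05,
        9.20607214e-03, -2.70079681e-05]), 'tool_pos': array([0.14412801, 0.60791701, 0.40395139]), 'ee_rot': array([-7.67865362e-05,  1.16118547e-01,  9.93235124e-01, -6.82912239e-04]), 'force': array([-0.64830182, -0.35925284,  0.34012802]), 'wrist_torque': array([-0.02191527,  0.00474776, -0.05972313]), 'gripper_force': 0.0, 'gripper_width': 0.08577145059238195}
top {'K': array([[365.3851035 ,   0.        , 253.00063072],
       [  0.        , 365.3851035 , 191.44624542],
       [  0.        ,   0.        ,   1.        ]]), 'T': array([[ 0.02887153,  0.98905739, -0.14467868,  0.38944519],
       [-0.9995464 ,  0.02980719,  0.00430326,  0.12565079],
       [ 0.00856864,  0.14448881,  0.98946933,  1.04921467],
       [ 0
[... 278 characters left out ...]
73056],
       [ 0.93898036, -0.22661524,  0.25876904,  0.4068924 ],
       [-0.01868044,  0.71759314,  0.69621199,  0.78299086],
       [ 0.        ,  0.        ,  0.        ,  1.        ]])}
{'K': array([[334.65537812,   0.        , 254.54658788],
       [  0.        , 334.65537812, 191.5560434 ],
       [  0.        ,   0.        ,   1.        ]]), 'T': array([[ 2.30494459e-01, -9.31115662e-01, -2.82658679e-01,
         7.09886987e-02],
       [ 9.73073253e-01,  2.20297342e-01,  6.78050560e-02,
         6.24666792e-01],
       [-8.65393859e-04, -2.90676290e-01,  9.56821062e-01,
         3.72874171e-01],
       [ 0.00000000e+00,  0.00000000e+00,  0.00000000e+00,
         1.00000000e+00]])}
```

View pics/top0.png

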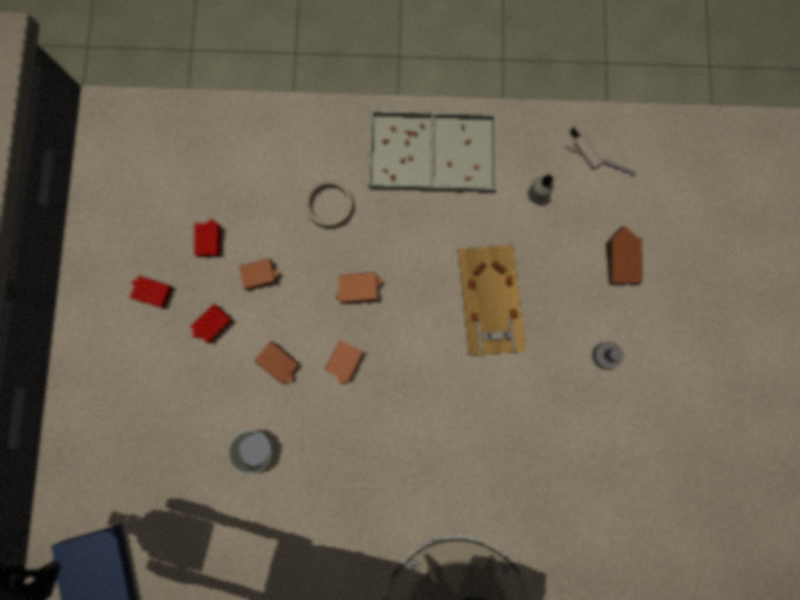

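View pics/scene0.png

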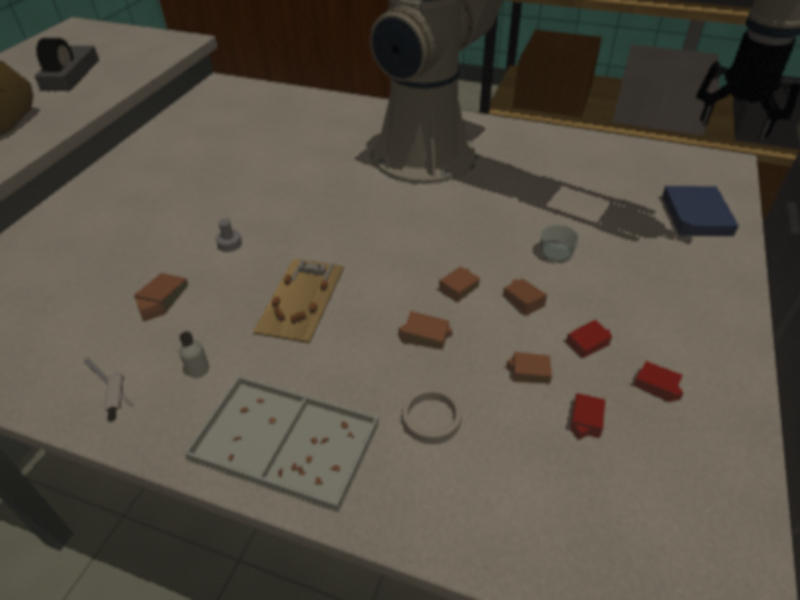

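Top view (800x600 px): four clay wedges at (259,273), (359,287), (277,362) and (345,361). The three red ones at (207,240), (151,291) and (211,323) are look-alikes. The base is at (625,258), the weight at (607,355), the cradle at (492,300) with its jaw at (496,335), the bottle at (541,190), the tape at (331,205) and the pot at (255,450).

```bash
cat > h.py <<'E'
from workcell import *
import cv2,numpy as np
from scipy.spatial.transform import Rotation as R
def rot(s): q=s["ee_rot"]; return R.from_quat([q[1],q[2],q[3],q[0]])
def shot(n):
    c=camera_params(n); p,d=get_image(n); return p,d,c["K"],c["T"]
def world(d,K,T):
    v,u=np.indices(d.shape); z=d
    P=np.stack([(u-K[0,2])/K[0,0]*z,-(v-K[1,2])/K[1,1]*z,-z],-1)
    W=P@T[:3,:3].T+T[:3,3]; W[d<=0]=np.nan; return W
def proj(X,K,T):
    c=(np.atleast_2d(X)-T[:3,3])@T[:3,:3]; return np.c_[K[0,0]*c[:,0]/-c[:,2]+K[0,2],-K[1,1]*c[:,1]/-c[:,2]+K[1,2]]
def onplane(uv,z,K,T):
    uv=np.atleast_2d(uv); r=np.c_[(uv[:,0]-K[0,2])/K[0,0],-(uv[:,1]-K[1,2])/K[1,1],-np.ones(len(uv))]@T[:3,:3].T
    return T[:3,3]+r*((z-T[2,3])/r[:,2])[:,None]
def go(x,y,ztip,yaw,s=None):
    """rows numbers to bring the grasp point to x,y,z; yaw(rad)= direction of the tool-y (closing) line, mod pi"""
    s=s or read_state(); R0=rot(s)
    best=None
    for k in(0,1):
        a=yaw+k*np.pi; yv=np.array([np.cos(a),np.sin(a),0]); zv=np.array([0,0,-1.]); xv=np.cross(yv,zv)
        Rt=R.from_matrix(np.c_[xv,yv,zv]); dr=(R0.inv()*Rt).as_rotvec()
        if best is None or np.linalg.norm(dr)<np.linalg.norm(best): best=dr
    t=np.array([x,y,ztip+.155])
    sl=R0.inv().apply(t-s["tool_pos"])*1000
    print("slide",sl.round(1),"dr",best.round(3),"q6",round(s["qpos"][5],2),"len",np.linalg.norm(sl).round())
E
python3 - <<'E'
from h import *
z=np.load("top0.npz");p,d=z["p"],z["d"];c=camera_params("top");W=world(d,c["K"],c["T"])
for n,u,v in [("f1",259,273),("f2",359,287),("f3",277,362),("f4",345,361),("base",625,258),("weight",607,355),("crad",492,300),("jaw",496,335),("tape",331,225),("bottle",541,190),("pot",255,450),("bench",430,420),("bench",300,320)]:
    i,j=int(v*.64),int(u*.64); w=np.nanmedian(W[i-1:i+2,j-1:j+2].reshape(-1,3),0);print(n,w.round(4))
E
```

```text
f1 [0.5816 0.373  0.0246]
f2 [0.5606 0.1898 0.0295]
f3 [0.4215 0.3287 0.027 ]
f4 [0.4251 0.2099 0.0255]
base [ 0.6281 -0.2968  0.0295]
weight [ 0.4492 -0.2552  0.0372]
crad [ 0.5451 -0.0549  0.0084]
jaw [ 0.4804 -0.0603  0.0264]
tape [0.6763 0.2468 0.0159]
bottle [ 0.7428 -0.1349  0.0592]
pot [0.2642 0.3625 0.0063]
bench [0.327  0.0527 0.0011]
bench [5.009e-01 2.956e-01 4.000e-04]
```

```bash
python3 -m handwheel '[{"slide":[-383,-246,70],"dr":[0,0,0],"hand":85},{"slide":[-383,-246,70],"dr":[0,0,0],"hand":85},{"slide":[-383,-246,70],"dr":[0,0,0],"hand":85},{"slide":[-383,-246,70],"dr":[0,0,0],"hand":85},{"slide":[-383,-246,70],"dr":[0,0,0],"hand":85},{"slide":[-383,-246,70],"dr":[0,0,0],"hand":85},{"slide":[-383,-246,70],"dr":[0,0,0],"hand":85},{"slide":[-383,-246,70],"dr":[0,0,0],"hand":85},{"slide":[-383,-246,70],"dr":[0,0,0],"hand":85},{"slide":[-383,-246,70],"dr":[0,0,0],"hand":85},{"slide":[-383,-246,70],"dr":[0,0,0],"hand":85},{"slide":[-383,-246,70],"dr":[0,0,0],"hand":85}]'
python3 - <<'E'
from h import *
p,d,K,T=shot("wrist");np.savez("w1.npz",p=p,d=d,K=K,T=T);cv2.imwrite("pics/w1.png",cv2.resize(p,(800,600)))
E
```

```text
time_s: 1.6
tool_pos: [0.4596, 0.2812, 0.3349]
ee_rot: [0.0, 0.115, 0.993, 0.0]
force: [0.6, -0.6, -0.4]
gripper_width: 0.0848
gripper_force: 0.0
```

View pics/w1.png

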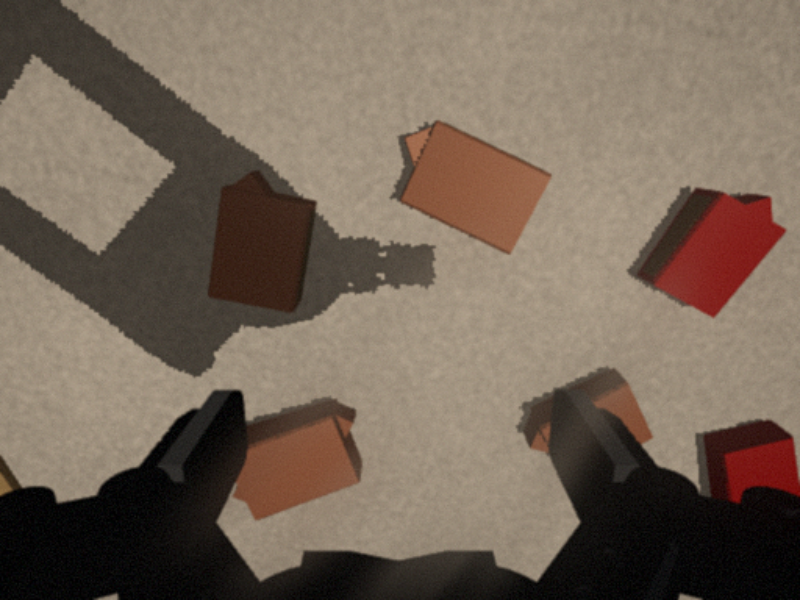

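The wrist view (800x600 px) shows f4 in the shadow at (262,245), f3 at (475,187), f2 at (297,460) and f1 at (595,410). The last two are partly hidden by the fingers. Red look-alikes are at (710,250) and (755,465). I'll shift forward for f1 and f2 and fit all four from depth.

```bash
python3 -m handwheel '[{"slide":[-115,0,0],"dr":[0,0,0],"hand":85},{"slide":[-115,0,0],"dr":[0,0,0],"hand":85},{"slide":[-115,0,0],"dr":[0,0,0],"hand":85},{"slide":[-115,0,0],"dr":[0,0,0],"hand":85},{"slide":[-115,0,0],"dr":[0,0,0],"hand":85}]'
cat >> h.py <<'E'
def top_fit(p,d,K,T,c,r=.06,zmin=.012,thr=.0025):
    """plane of the top face near c, and rectangle of the top face"""
    W=world(d,K,T); m=(np.hypot(W[...,0]-c[0],W[...,1]-c[1])<r)&(W[...,2]>zmin)&(W[...,2]<.08)
    P=W[m]; rng=np.random.default_rng(0); best=np.zeros(len(P),bool)
    for _ in range(300):
        q=P[rng.choice(len(P),3,0)]; n=np.cross(q[1]-q[0],q[2]-q[0]); l=np.linalg.norm(n)
        if l<1e-6: continue
        n/=l
        if abs(n[2])<.95: continue
        i=abs((P-q[0])@n)<thr
        if i.sum()>best.sum(): best=i
    Q=P[best]; co,*_=np.linalg.lstsq(np.c_[Q[:,:2],np.ones(len(Q))],Q[:,2],rcond=None)
    mask=np.zeros(d.shape,np.uint8); ii=np.argwhere(m)[best]; mask[ii[:,0],ii[:,1]]=255
    mask=cv2.morphologyEx(cv2.morphologyEx(mask,cv2.MORPH_CLOSE,np.ones((5,5))),cv2.MORPH_OPEN,np.ones((9,9)))
    Q=W[(mask>0)&m]
    (x,y),(w,h),a=cv2.minAreaRect((Q[:,:2]*1000).astype(np.float32))
    if w<h: w,h,a=h,w,a+90
    x/=1e3;y/=1e3;a=np.radians(a); ux=np.array([np.cos(a),np.sin(a)])
    if ux@co[:2]<0: a+=np.pi
    a=(a+np.pi)%(2*np.pi)-np.pi
    sl=np.degrees(np.arctan(np.hypot(*co[:2]))); zd=np.arctan2(co[1],co[0])
    print("xy",round(x,4),round(y,4),"size",round(w,1),round(h,1),"yaw+",round(a,3),"slopedir",round(zd,3),"slope",sl.round(1),"zmid",round(co@[x,y,1],4),"n",len(Q))
    return x,y,a
E
python3 - <<'E'
from h import *
z=np.load("w1.npz")
a=[z[k] for k in"pdKT"]
for c in[(.4215,.3287),(.4251,.2099)]: top_fit(*a,c)
p,d,K,T=shot("wrist");np.savez("w2.npz",p=p,d=d,K=K,T=T);cv2.imwrite("pics/w2.png",cv2.resize(p,(800,600)))
for c in[(.5816,.373),(.5606,.1898),(.4215,.3287),(.4251,.2099)]: top_fit(p,d,K,T,c)
E
```

```text
time_s: 2.28
tool_pos: [0.5709, 0.2543, 0.3346]
ee_rot: [-0.0, 0.116, 0.993, -0.0]
force: [-0.8, 0.1, 0.5]
gripper_width: 0.0848
gripper_force: 0.0
xy 0.4155 0.3272 size 74.0 46.5 yaw+ 0.913 slopedir 0.881 slope 9.7 zmid 0.0256 n 4769
xy 0.4251 0.2109 size 60.6 48.7 yaw+ -0.432 slopedir -0.444 slope 4.0 zmid 0.0255 n 4031
xy 0.5789 0.3767 size 58.8 44.8 yaw+ -1.303 slopedir -1.243 slope 4.8 zmid 0.0245 n 3437
xy 0.5588 0.1912 size 68.6 50.3 yaw+ -1.477 slopedir -1.475 slope 7.0 zmid 0.0285 n 4628
xy 0.4513 0.3384 size 11.8 4.7 yaw+ 1.271 slopedir 1.815 slope 20.2 zmid 0.0301 n 123
xy 0.4333 0.2071 size 49.0 42.2 yaw+ -1.99 slopedir -0.499 slope 4.0 zmid 0.0262 n 3472
```

View pics/w2.png

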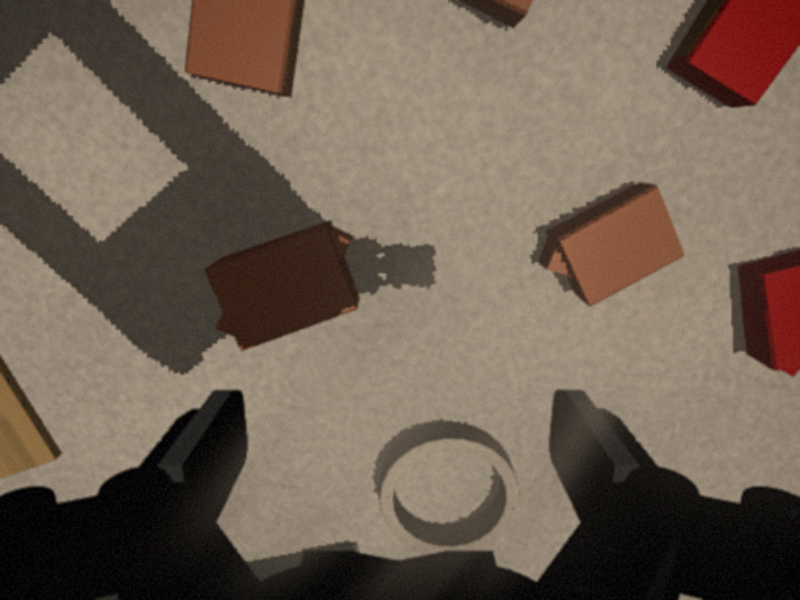

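Identified from slope and size:

| Item | Fragment | Slope | Size / lumps |
|---|---|---|---|
| f1 | frag_b | 5° | 58x44, lump at thick end |
| f2 | frag_c | 7° | 68x50 |
| f3 | frag_a | 9° | lump at thin end |
| f4 | frag_d | 4° | 60x48 |

The slopes cancel as 11 − 9 − 4 + 7 − 5 = 0. So the order is a (reversed), d (reversed), c (aligned), b (reversed), with intermediate slopes of 2, −2, 5 and 0°.

Next I look at the cradle.

```bash
python3 -c "
from h import *
go(.535,-.055,.18,1.63)"
```

```text
slide [-3.610e+01 -3.093e+02 -2.000e-01] dr [-0.    -0.001 -0.291] q6 -0.92 len 311.0
```

```bash
python3 -m handwheel '[{"slide":[-36,-309,0],"dr":[0,0,-0.15],"hand":85},{"slide":[-36,-309,0],"dr":[0,0,-0.29],"hand":85},{"slide":[-36,-309,0],"dr":[0,0,-0.29],"hand":85},{"slide":[-36,-309,0],"dr":[0,0,-0.29],"hand":85},{"slide":[-36,-309,0],"dr":[0,0,-0.29],"hand":85},{"slide":[-36,-309,0],"dr":[0,0,-0.29],"hand":85},{"slide":[-36,-309,0],"dr":[0,0,-0.29],"hand":85},{"slide":[-36,-309,0],"dr":[0,0,-0.29],"hand":85},{"slide":[-36,-309,0],"dr":[0,0,-0.29],"hand":85}]'
python3 - <<'E'
from h import *
p,d,K,T=shot("wrist");np.savez("w3.npz",p=p,d=d,K=K,T=T);cv2.imwrite("pics/w3.png",cv2.resize(p,(800,600)))
W=world(d,K,T);m=(np.hypot(W[...,0]-.545,W[...,1]+.055)<.13)
for lo,hi in((.005,.011),(.018,.0235),(.0235,.03)):
    q=m&(W[...,2]>lo)&(W[...,2]<hi); k=np.uint8(q)*255
    n,l,st,ce=cv2.connectedComponentsWithStats(cv2.morphologyEx(k,cv2.MORPH_OPEN,np.ones((3,3))))
    for i in range(1,n):
        if st[i,4]>40:
            Q=W[(l==i)&q]; (x,y),(w,h),a=cv2.minAreaRect((Q[:,:2]*1000).astype(np.float32)); print(lo,st[i,4],"c",round(x,1),round(y,1),"wh",round(w,1),round(h,1),"a",round(a,2),"zmed",np.median(Q[:,2]).round(4))
E
```

```text
time_s: 3.45
tool_pos: [0.5359, -0.0538, 0.3347]
ee_rot: [-0.0, -0.03, 1.0, 0.0]
force: [0.2, -0.2, 0.4]
gripper_width: 0.085
gripper_force: 0.0
0.005 19828 c 546.7 -55.4 wh 200.2 104.2 a 6.58 zmed 0.0076
0.018 223 c 511.5 -23.8 wh 15.9 9.6 a 5.45 zmed 0.0215
0.018 215 c 519.8 -94.2 wh 15.8 10.1 a 7.83 zmed 0.0214
0.018 189 c 572.2 -16.9 wh 16.0 9.3 a 5.97 zmed 0.0214
0.018 191 c 580.4 -87.2 wh 16.3 9.9 a 6.39 zmed 0.0214
0.018 296 c 601.6 -31.5 wh 10.0 26.2 a 51.43 zmed 0.0214
0.018 287 c 605.3 -66.5 wh 25.6 10.5 a 50.26 zmed 0.0214
0.0235 878 c 478.9 -63.5 wh 13.7 48.9 a 6.44 zmed 0.0247
```

View pics/w3.png

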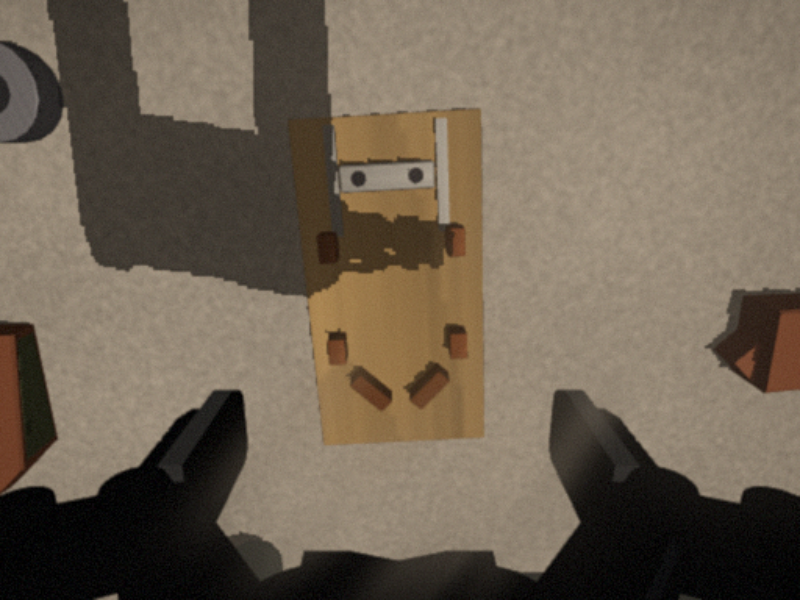

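The picture shows the cradle with its board centred at about (388,280) px, V blocks at (370,390) and (430,387), and the jaw open at (388,177). That fits a cradle pose of (0.5465, −0.0555) with yaw 0.1135. Next is the base.

```bash
python3 -c "
from h import *
go(.61,-.297,.15,1.57)"
```

```text
slide [ -59.7 -247.    29.7] dr [ 0.   -0.    0.06] q6 -1.73 len 256.0
```

```bash
python3 -m handwheel '[{"slide":[-60,-247,30],"dr":[0,0,0.06],"hand":85},{"slide":[-60,-247,30],"dr":[0,0,0.06],"hand":85},{"slide":[-60,-247,30],"dr":[0,0,0.06],"hand":85},{"slide":[-60,-247,30],"dr":[0,0,0.06],"hand":85},{"slide":[-60,-247,30],"dr":[0,0,0.06],"hand":85},{"slide":[-60,-247,30],"dr":[0,0,0.06],"hand":85},{"slide":[-60,-247,30],"dr":[0,0,0.06],"hand":85},{"slide":[-60,-247,30],"dr":[0,0,0.06],"hand":85}]'
python3 - <<'E'
from h import *
p,d,K,T=shot("wrist");np.savez("w4.npz",p=p,d=d,K=K,T=T);cv2.imwrite("pics/w4.png",cv2.resize(p,(800,600)))
x,y,a=top_fit(p,d,K,T,(.628,-.297),r=.08)
W=world(d,K,T);m=(np.hypot(W[...,0]-x,W[...,1]-y)<.095)&(W[...,2]>.012);Q=W[m];u=np.array([np.cos(a),np.sin(a)]);s=(Q[:,:2]-[x,y])@u;t=(Q[:,:2]-[x,y])@[-u[1],u[0]]
print(np.percentile(s,[.2,99.8]),np.percentile(t,[.2,99.8]))
go(x,y,.1,a+np.pi/2)
top_fit(p,d,K,T,(.445,-.25))
E
```

```text
time_s: 4.5
tool_pos: [0.6098, -0.2969, 0.305]
ee_rot: [0.0, 0.001, 1.0, 0.0]
force: [-0.5, 0.5, 0.1]
gripper_width: 0.0851
gripper_force: 0.0
xy 0.6232 -0.3007 size 80.9 56.5 yaw+ 0.056 slopedir 0.056 slope 11.1 zmid 0.0276 n 7394
[-0.04014842  0.05765861] [-0.06401123  0.07417558]
slide [-13.3  -3.6  50.1] dr [-0.     0.    -0.057] q6 -2.02 len 52.0Traceback (most recent call last):
  File "<stdin>", line 7, in <module>
  File "h.py", line 32, in top_fit
    q=P[rng.choice(len(P),3,0)]; n=np.cross(q[1]-q[0],q[2]-q[0]); l=np.linalg.norm(n)
        ~~~~~~~~~~^^^^^^^^^^^^
  File "numpy/random/_generator.pyx", line 864, in numpy.random._generator.Generator.choice
ValueError: a must be a positive integer unless no samples are taken
```

View pics/w4.png

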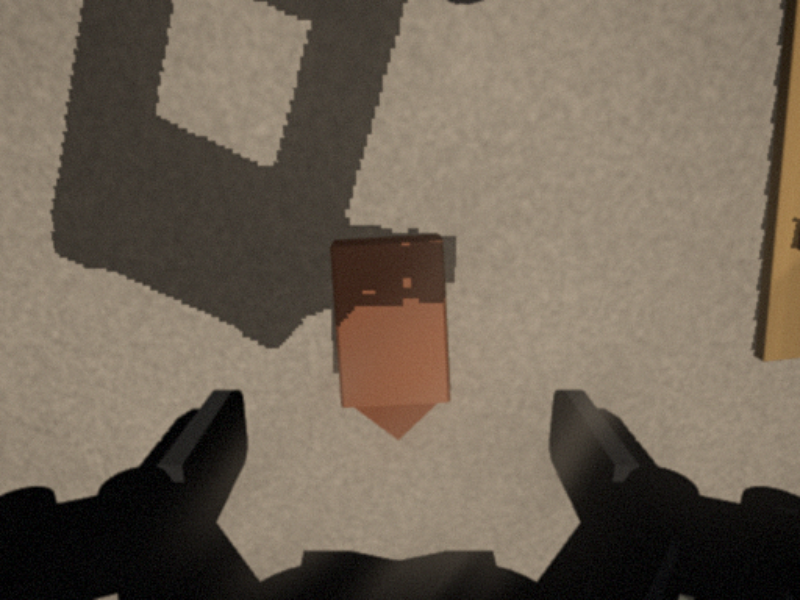

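The picture shows the base at (390,320) px, half in shadow, with its prow pointing down in the image (+x). It fits (0.6232, −0.3007) with yaw 0.056 and a slope of 11.1°. I'll descend, grip and lift.

```bash
python3 -m handwheel '[{"slide":[-18,-3.5,20],"dr":[0,0,-0.057],"hand":85},{"slide":[-18,-3.5,60],"dr":[0,0,-0.057],"hand":85},{"slide":[-18,-3.5,100],"dr":[0,0,-0.057],"hand":85},{"slide":[-18,-3.5,128],"dr":[0,0,-0.057],"hand":85},{"slide":[-18,-3.5,128],"dr":[0,0,-0.057],"hand":85},{"slide":[-18,-3.5,128],"dr":[0,0,-0.057],"hand":40},{"slide":[-18,-3.5,128],"dr":[0,0,-0.057],"hand":40},{"slide":[-18,-3.5,128],"dr":[0,0,-0.057],"hand":40},{"slide":[-18,-3.5,128],"dr":[0,0,-0.057],"hand":40},{"slide":[-18,-3.5,128],"dr":[0,0,-0.057],"hand":40}]' 80 &&  python3 -m handwheel '[{"slide":[0,0,-20],"dr":[0,0,0],"hand":40},{"slide":[0,0,-50],"dr":[0,0,0],"hand":40},{"slide":[0,0,-90],"dr":[0,0,0],"hand":40},{"slide":[0,0,-90],"dr":[0,0,0],"hand":40},{"slide":[0,0,-90],"dr":[0,0,0],"hand":40}]' 80
python3 - <<'E'
from h import *
c=.5465,-.0555;a=.1135
x=c[0]-.001*np.cos(a);y=c[1]-.001*np.sin(a)
go(x,y,.09,a+np.pi/2)
E
```

```text
time_s: 5.8
tool_pos: [0.6287, -0.302, 0.1791]
ee_rot: [0.002, -0.027, 1.0, -0.001]
force: [-0.3, 1.0, 6.7]
gripper_width: 0.0544
gripper_force: 87.2
time_s: 6.42
tool_pos: [0.6273, -0.3016, 0.2667]
ee_rot: [-0.0, -0.027, 1.0, 0.0]
force: [0.5, 0.5, -4.2]
gripper_width: 0.0542
gripper_force: 86.1
slide [ 68.4 250.1  21.7] dr [ 0.    -0.    -0.059] q6 -2.08 len 260.0
```

```bash
python3 -m handwheel '[{"slide":[68,250,22],"dr":[0,0,-0.059],"hand":40},{"slide":[68,250,22],"dr":[0,0,-0.059],"hand":40},{"slide":[68,250,22],"dr":[0,0,-0.059],"hand":40},{"slide":[68,250,22],"dr":[0,0,-0.059],"hand":40},{"slide":[68,250,22],"dr":[0,0,-0.059],"hand":40},{"slide":[68,250,22],"dr":[0,0,-0.059],"hand":40},{"slide":[68,250,22],"dr":[0,0,-0.059],"hand":40},{"slide":[68,250,22],"dr":[0,0,-0.059],"hand":40},{"slide":[68,250,22],"dr":[0,0,-0.059],"hand":40}]'
python3 - <<'E'
from h import *
p,d,K,T=shot("wrist");cv2.imwrite("pics/w5.png",cv2.resize(p,(800,600)))
W=world(d,K,T)
W2=W.copy()
import h
s=read_state();print(s["gripper_width"],s["gripper_force"])
m=(np.hypot(W[...,0]-.543,W[...,1]+.056)<.06)&(W[...,2]>.075)&(W[...,2]<.14)&(abs((W[...,:2]-[.543,-.056])@[-.113,.993])<.027)
Q=W[m];co=np.linalg.lstsq(np.c_[Q[:,:2],np.ones(len(Q))],Q[:,2],rcond=None)[0];print(len(Q),co,np.degrees(np.arctan(np.hypot(*co[:2]))),np.arctan2(co[1],co[0]))
u=np.array([np.cos(.1135),np.sin(.1135)]);m=(W[...,2]>.07)&(W[...,2]<.15)&(np.hypot(W[...,0]-.543,W[...,1]+.056)<.1);Q=W[m][:,:2]-[.5465,-.0555]
print("along",np.percentile(Q@u,[.3,99.5]))
go(.5455,-.0556,.031,.1135+np.pi/2)
E
```

```text
time_s: 7.55
tool_pos: [0.5465, -0.0567, 0.2447]
ee_rot: [0.0, -0.056, 0.998, -0.0]
force: [0.0, -0.2, -2.6]
gripper_width: 0.0545
gripper_force: 86.4
0.054466407542502565 86.37432664632797
26348 [ 0.19008988  0.07549602 -0.00447875] 11.559454416254125 0.37805533678174874
along [-0.04596558  0.02914036]
slide [ 0.8  1.  58.6] dr [-0.     0.    -0.001] q6 -1.79 len 59.0
```

View pics/w5.png

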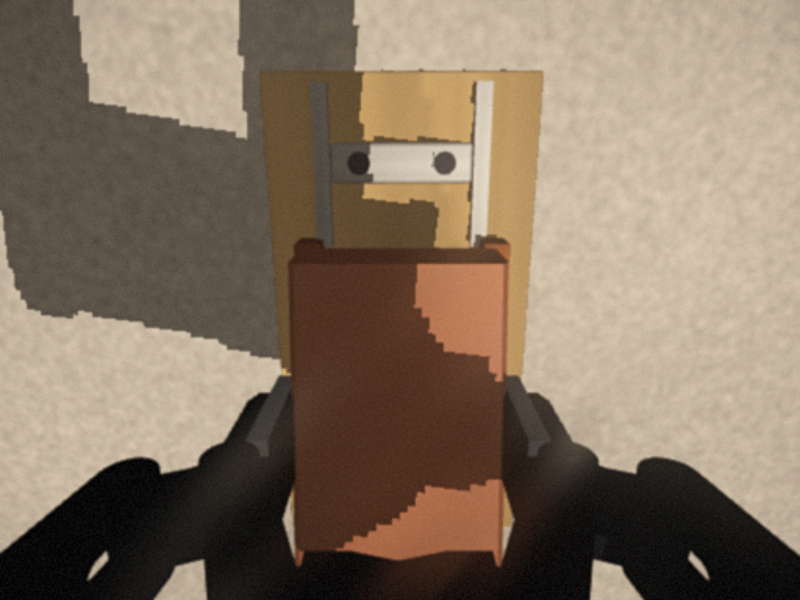

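The held base sits squarely over the board, with its back edge 6 mm behind home and the jaw open behind it at (400,162) px. I'll lower it and release.

```bash
python3 -m handwheel '[{"slide":[0.5,1,25],"dr":[0,0,0],"hand":40},{"slide":[0.5,1,40],"dr":[0,0,0],"hand":40},{"slide":[0.5,1,50],"dr":[0,0,0],"hand":40},{"slide":[0.5,1,57],"dr":[0,0,0],"hand":40},{"slide":[0.5,1,57],"dr":[0,0,0],"hand":40},{"slide":[0.5,1,57],"dr":[0,0,0],"hand":40}]'
python3 -m handwheel '[{"slide":[0,0,0],"dr":[0,0,0],"hand":70},{"slide":[0,0,0],"dr":[0,0,0],"hand":70},{"slide":[0,0,0],"dr":[0,0,0],"hand":70},{"slide":[0,0,-40],"dr":[0,0,0],"hand":70},{"slide":[0,0,-90],"dr":[0,0,0],"hand":70},{"slide":[0,0,-130],"dr":[0,0,0],"hand":60},{"slide":[0,0,-130],"dr":[0,0,0],"hand":30},{"slide":[0,0,-130],"dr":[0,0,0],"hand":0},{"slide":[0,0,-130],"dr":[0,0,0],"hand":0}]'
python3 - <<'E'
from h import *
p,d,K,T=shot("wrist");cv2.imwrite("pics/w6.png",cv2.resize(p,(800,600)))
x,y,a=top_fit(p,d,K,T,(.540,-.056),r=.055,zmin=.026)
u=np.array([np.cos(.1135),np.sin(.1135)]);e=np.array([x,y])-[.5465,-.0555];print("rel",e@u,e@[-u[1],u[0]])
E
```

```text
time_s: 8.35
tool_pos: [0.5459, -0.0549, 0.1879]
ee_rot: [0.0, -0.057, 0.998, -0.0]
force: [-0.5, -0.3, -2.0]
gripper_width: 0.0543
gripper_force: 86.4
time_s: 9.48
tool_pos: [0.5452, -0.0549, 0.3163]
ee_rot: [-0.001, -0.057, 0.998, 0.0]
force: [-0.3, 0.3, 0.6]
gripper_width: 0.0054
gripper_force: 0.0
xy 0.54 -0.0556 size 80.0 56.3 yaw+ 0.117 slopedir 0.122 slope 11.0 zmid 0.0355 n 7496
rel -0.006481030883276915 0.0006488533154661986
```

View pics/w6.png

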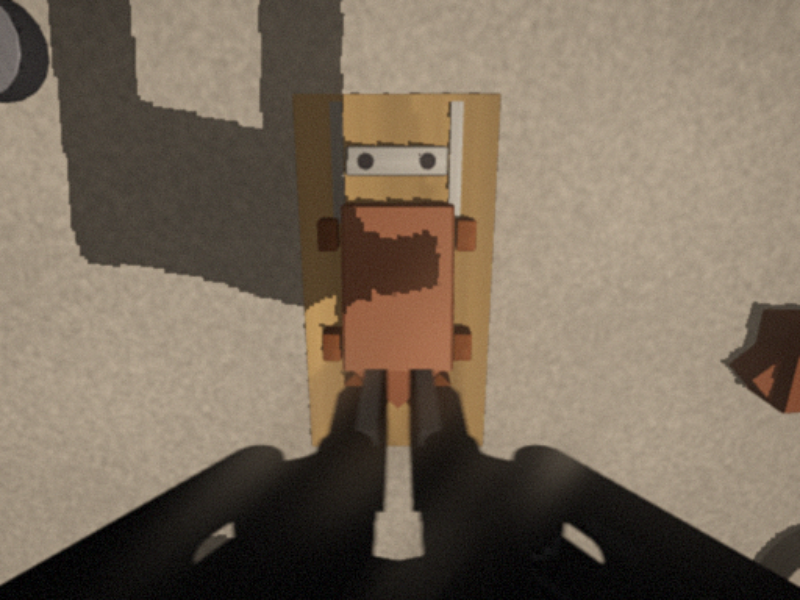

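The base lies flat in the pocket at (398,290) px, 6.5 mm short of home and square. Next I push the jaw with closed fingers from behind.

```bash
python3 -m handwheel '[{"slide":[50,-0.7,0],"dr":[0,0,0],"hand":0},{"slide":[98,-0.7,0],"dr":[0,0,0],"hand":0},{"slide":[98,-0.7,0],"dr":[0,0,0],"hand":0},{"slide":[98,-0.7,40],"dr":[0,0,0],"hand":0},{"slide":[98,-0.7,80],"dr":[0,0,0],"hand":0},{"slide":[98,-0.7,115],"dr":[0,0,0],"hand":0},{"slide":[98,-0.7,128],"dr":[0,0,0],"hand":0},{"slide":[98,-0.7,128],"dr":[0,0,0],"hand":0}]'
python3 -m handwheel '[{"slide":[-5,0,0],"dr":[0,0,0],"hand":0},{"slide":[-10,0,0],"dr":[0,0,0],"hand":0},{"slide":[-14,0,0],"dr":[0,0,0],"hand":0},{"slide":[-18,0,0],"dr":[0,0,0],"hand":0},{"slide":[-21,0,0],"dr":[0,0,0],"hand":0},{"slide":[-24,0,0],"dr":[0,0,0],"hand":0},{"slide":[-26,0,0],"dr":[0,0,0],"hand":0},{"slide":[-28,0,0],"dr":[0,0,0],"hand":0},{"slide":[-29,0,0],"dr":[0,0,0],"hand":0},{"slide":[-30,0,0],"dr":[0,0,0],"hand":0}]'
python3 -m handwheel '[{"slide":[-0.5,0,0],"dr":[0,0,0],"hand":0},{"slide":[-1,0,0],"dr":[0,0,0],"hand":0},{"slide":[-1.5,0,0],"dr":[0,0,0],"hand":0},{"slide":[-2,0,0],"dr":[0,0,0],"hand":0}]'
```

```text
time_s: 10.52
tool_pos: [0.4486, -0.0666, 0.189]
ee_rot: [-0.001, -0.057, 0.998, 0.0]
force: [0.7, 0.3, -0.1]
gripper_width: 0.0
gripper_force: 0.0
time_s: 11.78
tool_pos: [0.4777, -0.0633, 0.1896]
ee_rot: [-0.001, -0.057, 0.998, 0.0]
force: [-5.6, -1.4, 4.2]
gripper_width: -0.0
gripper_force: 2.6
time_s: 12.28
tool_pos: [0.4802, -0.063, 0.1896]
ee_rot: [-0.0, -0.057, 0.998, 0.0]
force: [-4.4, 0.0, 0.7]
gripper_width: 0.0002
gripper_force: 1.9
```

```bash
python3 -m handwheel '[{"slide":[-0.5,0,0],"dr":[0,0,0],"hand":0},{"slide":[-1,0,0],"dr":[0,0,0],"hand":0},{"slide":[-1.5,0,0],"dr":[0,0,0],"hand":0},{"slide":[-1.5,0,0],"dr":[0,0,0],"hand":0}]'
python3 -m handwheel '[{"slide":[-0.5,0,0],"dr":[0,0,0],"hand":0},{"slide":[-1,0,0],"dr":[0,0,0],"hand":0},{"slide":[-1,0,0],"dr":[0,0,0],"hand":0}]'
python3 -m handwheel '[{"slide":[-0.5,0,0],"dr":[0,0,0],"hand":0},{"slide":[-1,0,0],"dr":[0,0,0],"hand":0},{"slide":[-1,0,0],"dr":[0,0,0],"hand":0}]'
```

```text
time_s: 12.78
tool_pos: [0.4818, -0.0628, 0.1897]
ee_rot: [0.0, -0.057, 0.998, 0.0]
force: [-2.8, 1.5, -0.6]
gripper_width: 0.0
gripper_force: 1.6
time_s: 13.15
tool_pos: [0.4827, -0.0627, 0.1897]
ee_rot: [-0.0, -0.057, 0.998, 0.0]
force: [-3.8, 1.2, 0.1]
gripper_width: 0.0002
gripper_force: 1.7
time_s: 13.52
tool_pos: [0.4831, -0.0627, 0.1896]
ee_rot: [-0.001, -0.057, 0.998, 0.0]
force: [-6.7, -0.2, 2.8]
gripper_width: -0.0001
gripper_force: 3.4
```

```bash
python3 -m handwheel '[{"slide":[-0.5,0,0],"dr":[0,0,0],"hand":0},{"slide":[-1,0,0],"dr":[0,0,0],"hand":0},{"slide":[-1,0,0],"dr":[0,0,0],"hand":0}]'
python3 -m handwheel '[{"slide":[-0.5,0,0],"dr":[0,0,0],"hand":0},{"slide":[-1,0,0],"dr":[0,0,0],"hand":0},{"slide":[-1,0,0],"dr":[0,0,0],"hand":0}]'
python3 -m handwheel '[{"slide":[-0.5,0,0],"dr":[0,0,0],"hand":0},{"slide":[-1,0,0],"dr":[0,0,0],"hand":0},{"slide":[-1,0,0],"dr":[0,0,0],"hand":0}]'
```

```text
time_s: 13.9
tool_pos: [0.4834, -0.0627, 0.1896]
ee_rot: [-0.002, -0.057, 0.998, 0.0]
force: [-10.5, -1.4, 6.6]
gripper_width: 0.0002
gripper_force: 5.0
time_s: 14.28
tool_pos: [0.4837, -0.0626, 0.1895]
ee_rot: [-0.003, -0.057, 0.998, 0.0]
force: [-12.2, -2.8, 10.1]
gripper_width: -0.0
gripper_force: 6.6
time_s: 14.65
tool_pos: [0.4841, -0.0626, 0.1895]
ee_rot: [-0.004, -0.057, 0.998, 0.0]
force: [-15.4, -4.0, 13.3]
gripper_width: -0.0002
gripper_force: 8.3
```

```bash
python3 -m handwheel '[{"slide":[-1,0,0],"dr":[0,0,0],"hand":0},{"slide":[-2,0,0],"dr":[0,0,0],"hand":0},{"slide":[-2,0,0],"dr":[0,0,0],"hand":0}]'
python3 -m handwheel '[{"slide":[6,0,0],"dr":[0,0,0],"hand":0},{"slide":[16,0,0],"dr":[0,0,0],"hand":0},{"slide":[22,0,0],"dr":[0,0,0],"hand":0},{"slide":[22,0,-50],"dr":[0,0,0],"hand":0},{"slide":[0,0,-100],"dr":[0,0,0],"hand":30},{"slide":[-60,0,-120],"dr":[0,0,0],"hand":60},{"slide":[-60,0,-120],"dr":[0,0,0],"hand":85},{"slide":[-60,0,-120],"dr":[0,0,0],"hand":85}]'
python3 - <<'E'
from h import *
p,d,K,T=shot("wrist");cv2.imwrite("pics/w7.png",cv2.resize(p,(800,600)))
x,y,a=top_fit(p,d,K,T,(.5465,-.0555),r=.055,zmin=.0265)
W=world(d,K,T);u=np.array([np.cos(.1135),np.sin(.1135)]);v=np.array([-u[1],u[0]])
e=np.array([x,y])-[.5465,-.0555];print("rel",e@u,e@v)
E=W[...,:2]-[.5465,-.0555];s=E@u;t=E@v
m=(abs(t)<.02)&(s<-.043)&(s>-.1)&(W[...,2]>.021)&(W[...,2]<.028);print("jaw",np.percentile(s[m],[1,50,99]))
m=(abs(t)<.06)&(abs(s)<.11)&(W[...,2]>.005)&(W[...,2]<.011);print("board",cv2.minAreaRect((W[m][:,:2]*1000).astype(np.float32)))
cs=[(511.5,-23.8),(519.8,-94.2),(572.2,-16.9),(580.4,-87.2)]
q=[]
for c in cs:
    m=(np.hypot(W[...,0]-c[0]/1e3,W[...,1]-c[1]/1e3)<.013)&(W[...,2]>.0185)&(W[...,2]<.024)&(abs(t)>.0302);q.append(W[m].mean(0)*1000);print(m.sum(),q[-1].round(1))
print(np.mean(q,0))
E
```

```text
time_s: 15.02
tool_pos: [0.4848, -0.0624, 0.1892]
ee_rot: [-0.005, -0.057, 0.998, 0.0]
force: [-21.9, -6.6, 19.1]
gripper_width: 0.0002
gripper_force: 11.3
time_s: 16.02
tool_pos: [0.5478, -0.0552, 0.3092]
ee_rot: [-0.0, -0.057, 0.998, 0.0]
force: [-0.7, -0.3, -1.3]
gripper_width: 0.0726
gripper_force: 0.0
xy 0.5463 -0.055 size 80.8 56.2 yaw+ 0.116 slopedir 0.114 slope 11.0 zmid 0.0356 n 7870
rel -9.404552706964979e-05 0.0005459557469301234
jaw [-0.0540575  -0.04888565 -0.04302055]
board ((547.104248046875, -55.455047607421875), (199.82289123535156, 104.42882537841797), 6.571923732757568)
275 [511.5 -24.1  21.5]
276 [519.5 -94.   21.4]
225 [571.6 -17.   21.5]
232 [579.8 -87.1  21.4]
[545.60273524 -55.55169439  21.43812257]
```

View pics/w7.png

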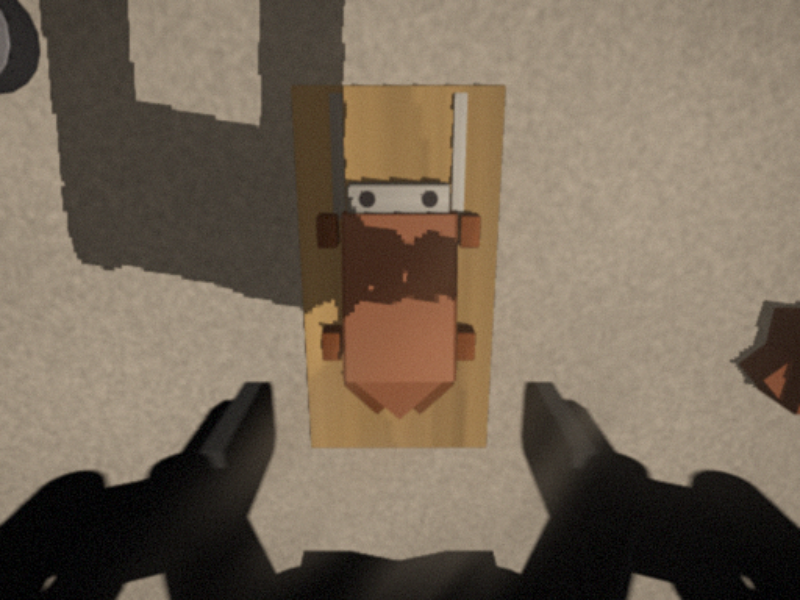

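The base is clamped at (400,300) px with its prow in the V. Its offset from home is (0, 0.5) mm and the jaw is up against it. I'll go over frag_a, turning the tool to closing direction −0.67.

```bash
cat >> h.py <<'E'
def gt(x,y,z,th,tilt=0,s=None):
    """grasp point to x,y,z, tool y at angle th, tool tilted by tilt about tool y"""
    s=s or read_state(); R0=rot(s); yv=np.array([np.cos(th),np.sin(th),0]); zv=np.array([0,0,-1.])
    Rt=R.from_matrix(np.c_[np.cross(yv,zv),yv,zv])*R.from_rotvec([0,tilt,0])
    t=np.array([x,y,z])-Rt.apply([0,0,.155]); q1=np.arctan2(y,x)
    print("slide",(R0.inv().apply(t-s["tool_pos"])*1000).round(1),"dr",(R0.inv()*Rt).as_rotvec().round(3),"q6 target",round(q1-th,2),"now",s["qpos"][5].round(2))
E
python3 -c "
from h import *
gt(.419,.331,.15,-.67)"
```

```text
slide [ 83.7 398.3   4.1] dr [-2.000e-03 -1.000e-03  2.354e+00] q6 target 1.34 now -1.79
```

```bash
python3 -m handwheel '[{"slide":[84,398,4],"dr":[0,0,0.18],"hand":85},{"slide":[84,398,4],"dr":[0,0,0.36],"hand":85},{"slide":[84,398,4],"dr":[0,0,0.54],"hand":85},{"slide":[84,398,4],"dr":[0,0,0.72],"hand":85},{"slide":[84,398,4],"dr":[0,0,0.9],"hand":85},{"slide":[84,398,4],"dr":[0,0,1.08],"hand":85},{"slide":[84,398,4],"dr":[0,0,1.26],"hand":85},{"slide":[84,398,4],"dr":[0,0,1.44],"hand":85},{"slide":[84,398,4],"dr":[0,0,1.62],"hand":85},{"slide":[84,398,4],"dr":[0,0,1.8],"hand":85},{"slide":[84,398,4],"dr":[0,0,1.98],"hand":85},{"slide":[84,398,4],"dr":[0,0,2.15],"hand":85}]'
python3 -m handwheel '[{"slide":[0,0,0],"dr":[0,0,0.15],"hand":85},{"slide":[0,0,0],"dr":[0,0,0.2],"hand":85},{"slide":[0,0,0],"dr":[0,0,0.2],"hand":85}]'
python3 - <<'E'
from h import *
p,d,K,T=shot("wrist");cv2.imwrite("pics/w8.png",cv2.resize(p,(800,600)))
x,y,a=top_fit(p,d,K,T,(.419,.331),r=.06)
gt(.419,.331,.021,a-np.pi/2)
E
```

```text
time_s: 17.58
tool_pos: [0.4189, 0.3296, 0.3047]
ee_rot: [0.0, 0.844, 0.537, -0.001]
force: [0.2, 0.4, 0.8]
gripper_width: 0.085
gripper_force: 0.0
time_s: 17.95
tool_pos: [0.4191, 0.3298, 0.3049]
ee_rot: [0.0, 0.892, 0.453, -0.001]
force: [0.1, -0.3, -0.1]
gripper_width: 0.0853
gripper_force: 0.0
xy 0.4164 0.3279 size 72.2 45.9 yaw+ 0.908 slopedir 0.903 slope 9.5 zmid 0.0258 n 4674
slide [  0.9  -0.8 129. ] dr [-0.     0.002  0.033] q6 target 1.33 now 1.29
```

View pics/w8.png

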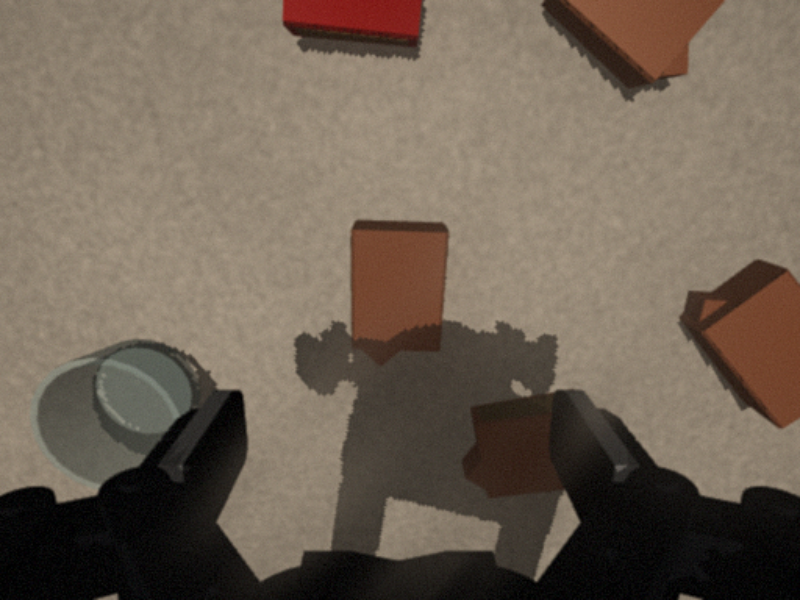

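frag_a is at (400,290) px with its thick end up in the image. The pot is at (120,410), clear of the fingers. It fits (0.419, 0.331) with yaw 0.905. Gripping it.

```bash
python3 -m handwheel '[{"slide":[1,-1,40],"dr":[0,0,0.033],"hand":70},{"slide":[1,-1,80],"dr":[0,0,0.033],"hand":70},{"slide":[1,-1,115],"dr":[0,0,0.033],"hand":70},{"slide":[1,-1,126],"dr":[0,0,0.033],"hand":70},{"slide":[1,-1,126],"dr":[0,0,0.033],"hand":70},{"slide":[1,-1,126],"dr":[0,0,0.033],"hand":30},{"slide":[1,-1,126],"dr":[0,0,0.033],"hand":30},{"slide":[1,-1,126],"dr":[0,0,0.033],"hand":30},{"slide":[1,-1,126],"dr":[0,0,0.033],"hand":30},{"slide":[1,-1,126],"dr":[0,0,0.033],"hand":30}]' 80; python3 -m handwheel '[{"slide":[0,0,-30],"dr":[0,0,0],"hand":30},{"slide":[0,0,-80],"dr":[0,0,0],"hand":30},{"slide":[0,0,-100],"dr":[0,0,0],"hand":30},{"slide":[0,0,-100],"dr":[0,0,0],"hand":30}]'
python3 - <<'E'
from h import *
s=read_state();gt(.5464,-.0553,.12,1.684,0)
E
```

```text
time_s: 19.25
tool_pos: [0.4201, 0.3324, 0.1814]
ee_rot: [-0.0, 0.899, 0.438, 0.001]
force: [-1.2, -1.8, 7.6]
gripper_width: 0.0444
gripper_force: 82.4
time_s: 19.75
tool_pos: [0.4202, 0.3324, 0.2821]
ee_rot: [-0.001, 0.899, 0.438, 0.002]
force: [0.1, 0.0, -1.8]
gripper_width: 0.044
gripper_force: 82.4
slide [-227.5  338.4    6.4] dr [ 6.000e-03 -1.000e-03 -2.348e+00] q6 target -1.78 now 1.33
```

```bash
cat >> h.py <<'E'
C=np.array([.5464,-.0553]);CY=.1145
def pl(ux,zu,sl,h,th,lift=0,off=0):
    """underside centre at cradle x=ux, height zu, surface slope sl deg (rises to +x); grasp h above underside, tool offset off along +x"""
    a=np.radians(sl); gx=ux-h*np.sin(a)+off*np.cos(a); gz=zu+h*np.cos(a)+off*np.sin(a)+lift
    X=C+gx*np.array([np.cos(CY),np.sin(CY)]); gt(X[0],X[1],gz,th,-a if th>0 else a)
E
python3 -m handwheel '[{"slide":[-227,338,0],"dr":[0,0,-0.18],"hand":30},{"slide":[-227,338,0],"dr":[0,0,-0.36],"hand":30},{"slide":[-227,338,0],"dr":[0,0,-0.54],"hand":30},{"slide":[-227,338,0],"dr":[0,0,-0.72],"hand":30},{"slide":[-227,338,0],"dr":[0,0,-0.9],"hand":30},{"slide":[-227,338,0],"dr":[0,0,-1.08],"hand":30},{"slide":[-227,338,0],"dr":[0,0,-1.26],"hand":30},{"slide":[-227,338,0],"dr":[0,0,-1.44],"hand":30},{"slide":[-227,338,0],"dr":[0,0,-1.62],"hand":30},{"slide":[-227,338,0],"dr":[0,0,-1.8],"hand":30},{"slide":[-227,338,0],"dr":[0,0,-1.98],"hand":30},{"slide":[-227,338,0],"dr":[0,0,-2.15],"hand":30}]'
python3 - <<'E'
from h import *
pl(.0015,.0363,11,.0255,CY+np.pi/2,lift=.03,off=-.001)
E
```

```text
time_s: 21.25
tool_pos: [0.5453, -0.0551, 0.2785]
ee_rot: [-0.001, 0.058, 0.998, 0.0]
force: [0.7, -0.5, -2.7]
gripper_width: 0.0442
gripper_force: 82.4
slide [31.8 -7.8 35.3] dr [-0.022 -0.193 -0.229] q6 target -1.79 now -1.56
```

```bash
python3 -m handwheel '[{"slide":[32,-8,35],"dr":[-0.011,-0.096,-0.115],"hand":30},{"slide":[32,-8,35],"dr":[-0.022,-0.193,-0.229],"hand":30},{"slide":[32,-8,35],"dr":[-0.022,-0.193,-0.229],"hand":30},{"slide":[32,-8,35],"dr":[-0.022,-0.193,-0.229],"hand":30},{"slide":[32,-8,35],"dr":[-0.022,-0.193,-0.229],"hand":30}]'
cat >> h.py <<'E'
def look(zlo,n=None,half=.024):
    """top-face plane over the pile: slope along/across cradle x, extents"""
    p,d,K,T=shot("wrist"); 
    if n: cv2.imwrite(n,cv2.resize(p,(800,600)))
    W=world(d,K,T); u=np.array([np.cos(CY),np.sin(CY)]);v=np.array([-u[1],u[0]]);E=W[...,:2]-C;s=E@u;t=E@v
    m=(abs(s)<.025)&(abs(t)<.015)&(W[...,2]>zlo)
    if m.sum()<50: print("nothing");return
    A=np.c_[s[m],t[m],np.ones(m.sum())];z=W[...,2][m]
    for _ in range(4):
        co=np.linalg.lstsq(A,z,rcond=None)[0];k=abs(A@co-z)<.002;A,z=A[k],z[k]
    print("slope along",np.degrees(np.arctan(co[0])).round(1),"across",np.degrees(np.arctan(co[1])).round(1),"z0",co[2].round(4),len(z))
    S=np.where(np.isnan(s),9,s);Tt=np.where(np.isnan(t),9,t)
    k=(abs(S)<.06)&(abs(Tt)<.06)&(abs(co[0]*S+co[1]*Tt+co[2]-W[...,2])<.0025)
    k=cv2.morphologyEx(np.uint8(k)*255,cv2.MORPH_OPEN,np.ones((9,9)))
    nn,l,st,ce=cv2.connectedComponentsWithStats(k); i=1+np.argmax(st[1:,4]); q=l==i
    mid=abs(t[q])<.01; print("x extent at mid",(np.percentile(s[q][mid],[.5,99.5])*1e3).round(1)); mx=abs(s[q]+.005)<.02; print("y extent",(np.percentile(t[q][mx],[.5,99.5])*1e3).round(1))
    (x,y),(w,h),a=cv2.minAreaRect((np.c_[s[q],t[q]]*1000).astype(np.float32)); print("rect",round(x,1),round(y,1),round(w,1),round(h,1),"a",round(a,1))
E
python3 - <<'E'
from h import *
look(.075)
pl(.0015,.0363,11,.0255,CY+np.pi/2,off=-.001)
E
```

```text
time_s: 21.88
tool_pos: [0.5137, -0.0591, 0.2449]
ee_rot: [0.096, -0.053, 0.994, 0.005]
force: [0.2, -0.0, -1.5]
gripper_width: 0.0445
gripper_force: 82.4
slope along -1.7 across 0.0 z0 0.0938 1014
x extent at mid [-16.2  38. ]
y extent [-22.7  21.7]
rect 9.5 -0.9 61.2 46.3 a 0.9
slide [ 7.   0.  30.8] dr [-0.002  0.002 -0.007] q6 target -1.79 now -1.88
```

```bash
cat >> h.py <<'E'
def pl2(ux,zu,sl,h,th,lift=0,off=0,corr=0):
    a=np.radians(sl); gx=ux-h*np.sin(a)+off*np.cos(a); gz=zu+h*np.cos(a)+off*np.sin(a)+lift
    X=C+gx*np.array([np.cos(CY),np.sin(CY)]); b=np.radians(sl+corr); gt(X[0],X[1],gz,th,-b if th>0 else b)
E
python3 - <<'E'
from h import *
pl2(.0015,.0363,11,.0255,CY+np.pi/2,lift=.01,off=-.001,corr=3.5)
E
```

```text
slide [14.5 -0.1 21.3] dr [-0.002 -0.059 -0.007] q6 target -1.79 now -1.88
```

```bash
python3 -m handwheel '[{"slide":[7,0,10],"dr":[0,-0.03,0],"hand":30},{"slide":[14.5,0,21],"dr":[0,-0.059,-0.005],"hand":30},{"slide":[14.5,0,21],"dr":[0,-0.059,-0.005],"hand":30},{"slide":[14.5,0,21],"dr":[0,-0.059,-0.005],"hand":30}]'
python3 - <<'E'
from h import *
look(.06)
pl2(.0015,.0363,11,.0255,CY+np.pi/2,off=-.001,corr=3.5)
E
```

```text
time_s: 22.42
tool_pos: [0.5035, -0.0602, 0.2217]
ee_rot: [0.126, -0.056, 0.99, 0.006]
force: [-0.2, 0.0, -1.5]
gripper_width: 0.0441
gripper_force: 82.4
slope along 5.5 across -0.0 z0 0.0725 6534
x extent at mid [-36.4  27.6]
y extent [-22.9  21.7]
rect -4.2 -0.5 66.9 46.3 a 0.2
slide [ 2.8  0.1 10.3] dr [-0.002  0.    -0.001] q6 target -1.79 now -1.97
```

That larger sample (6534 pixels) gives exactly 14.5 − 9 = 5.5°, so the piece sits true in the hand. I'll take the correction back out and set it down.

Run:
```python
from h import *
pl2(.002,.0364,11,.0255,CY+np.pi/2,lift=.003,off=-.001)
```

```text
slide [-7.9  0.1  7.7] dr [-0.002  0.061 -0.001] q6 target -1.79 now -1.97
```

```bash
python3 -m handwheel '[{"slide":[-4,0,3],"dr":[0,0.03,0],"hand":30},{"slide":[-8,0,7.5],"dr":[0,0.061,0],"hand":30},{"slide":[-8,0,7.5],"dr":[0,0.061,0],"hand":30},{"slide":[-8,0,7.5],"dr":[0,0.061,0],"hand":30}]'
python3 -m handwheel '[{"slide":[0.2,0,1],"dr":[0,0,0],"hand":30},{"slide":[0.4,0,2],"dr":[0,0,0],"hand":30},{"slide":[0.6,0,3],"dr":[0,0,0],"hand":30},{"slide":[0.6,0,3],"dr":[0,0,0],"hand":30}]'
python3 - <<'E'
from h import *
look(.05)
E
```

```text
time_s: 22.98
tool_pos: [0.5125, -0.0591, 0.2159]
ee_rot: [0.096, -0.056, 0.994, 0.005]
force: [-1.0, 0.9, -1.2]
gripper_width: 0.0443
gripper_force: 82.4
time_s: 23.48
tool_pos: [0.5124, -0.0592, 0.214]
ee_rot: [0.096, -0.056, 0.994, 0.005]
force: [-6.9, 0.0, 15.2]
gripper_width: 0.0441
gripper_force: 84.7
slope along 1.9 across 0.1 z0 0.0624 6483
x extent at mid [-36.8  27.7]
y extent [-22.7  21.9]
rect -4.2 -0.4 46.3 66.6 a 89.8
```

```bash
python3 -m handwheel '[{"slide":[-0.3,0,-1],"dr":[0,0,0],"hand":30},{"slide":[-0.3,0,-1],"dr":[0,0,0],"hand":46},{"slide":[-0.3,0,-1],"dr":[0,0,0],"hand":56},{"slide":[-0.3,0,-1],"dr":[0,0,0],"hand":70},{"slide":[-0.3,0,-1],"dr":[0,0,0],"hand":70},{"slide":[0,0,-40],"dr":[0,0,0],"hand":75},{"slide":[0,0,-90],"dr":[0,0,0],"hand":80},{"slide":[0,0,-90],"dr":[0,0.19,0],"hand":85},{"slide":[0,0,-90],"dr":[0,0.19,0],"hand":85}]'
python3 - <<'E'
from h import *
look(.045)
gt(.425,.211,.15,-.44+np.pi/2)
E
```

```text
time_s: 24.65
tool_pos: [0.4963, -0.0609, 0.3019]
ee_rot: [0.002, -0.057, 0.998, -0.001]
force: [1.2, -0.5, -0.5]
gripper_width: 0.0851
gripper_force: 0.0
slope along 1.9 across 0.0 z0 0.0625 2704
x extent at mid [-36.5  27.4]
y extent [-22.9  22.1]
rect -4.5 -0.4 46.1 65.5 a 89.9
slide [ 39.6 278.1  -4.5] dr [0.    0.006 0.554] q6 target -0.67 now -1.81
```

frag_a stands on the base with a level slope of 1.9°. Now frag_d.

```bash
python3 -m handwheel '[{"slide":[39,278,-5],"dr":[0,0.006,0.18],"hand":85},{"slide":[39,278,-5],"dr":[0,0.006,0.36],"hand":85},{"slide":[39,278,-5],"dr":[0,0.006,0.554],"hand":85},{"slide":[39,278,-5],"dr":[0,0.006,0.554],"hand":85},{"slide":[39,278,-5],"dr":[0,0.006,0.554],"hand":85},{"slide":[39,278,-5],"dr":[0,0.006,0.554],"hand":85},{"slide":[39,278,-5],"dr":[0,0.006,0.554],"hand":85},{"slide":[39,278,-5],"dr":[0,0.006,0.554],"hand":85}]'
python3 - <<'E'
from h import *
p,d,K,T=shot("wrist");np.savez("w9.npz",p=p,d=d,K=K,T=T)
x,y,a=top_fit(p,d,K,T,(.425,.211),r=.06)
gt(x,y,.0235,a+np.pi/2)
E
```

```text
time_s: 25.7
tool_pos: [0.4254, 0.2097, 0.3054]
ee_rot: [-0.002, 0.219, 0.976, -0.0]
force: [0.0, 0.6, -0.1]
gripper_width: 0.0849
gripper_force: 0.0
xy 0.423 0.2116 size 63.9 48.1 yaw+ -0.436 slopedir -0.403 slope 4.1 zmid 0.0254 n 4736
slide [  2.6   0.8 127.1] dr [-0.002 -0.003 -0.006] q6 target -0.67 now -0.68
```

```bash
python3 -m handwheel '[{"slide":[0.6,0.8,40],"dr":[0,0,-0.006],"hand":75},{"slide":[0.6,0.8,80],"dr":[0,0,-0.006],"hand":70},{"slide":[0.6,0.8,115],"dr":[0,0,-0.006],"hand":70},{"slide":[0.6,0.8,126],"dr":[0,0,-0.006],"hand":70},{"slide":[0.6,0.8,126],"dr":[0,0,-0.006],"hand":70},{"slide":[0.6,0.8,126],"dr":[0,0,-0.006],"hand":30},{"slide":[0.6,0.8,126],"dr":[0,0,-0.006],"hand":30},{"slide":[0.6,0.8,126],"dr":[0,0,-0.006],"hand":30},{"slide":[0.6,0.8,126],"dr":[0,0,-0.006],"hand":30},{"slide":[0.6,0.8,126],"dr":[0,0,-0.006],"hand":30}]' 80; python3 -m handwheel '[{"slide":[0,0,-30],"dr":[0,0,0],"hand":30},{"slide":[0,0,-80],"dr":[0,0,0],"hand":30},{"slide":[0,0,-120],"dr":[0,0,0],"hand":30},{"slide":[0,0,-120],"dr":[0,0,0],"hand":30}]'
python3 - <<'E'
from h import *
gt(*C,.15,CY-np.pi/2)
E
```

```text
time_s: 27.0
tool_pos: [0.4252, 0.212, 0.1815]
ee_rot: [-0.001, 0.216, 0.976, 0.0]
force: [-0.1, -1.8, 7.9]
gripper_width: 0.046
gripper_force: 82.9
time_s: 27.5
tool_pos: [0.4262, 0.2124, 0.3037]
ee_rot: [0.001, 0.216, 0.976, 0.002]
force: [0.1, -0.6, -0.5]
gripper_width: 0.0461
gripper_force: 82.8
slide [-221.8 -192.1   -1.8] dr [ 0.003 -0.005  2.592] q6 target 1.36 now -0.68
```

```bash
python3 -m handwheel '[{"slide":[-222,-192,0],"dr":[0,0,0.18],"hand":30},{"slide":[-222,-192,0],"dr":[0,0,0.36],"hand":30},{"slide":[-222,-192,0],"dr":[0,0,0.54],"hand":30},{"slide":[-222,-192,0],"dr":[0,0,0.72],"hand":30},{"slide":[-222,-192,0],"dr":[0,0,0.9],"hand":30},{"slide":[-222,-192,0],"dr":[0,0,1.08],"hand":30},{"slide":[-222,-192,0],"dr":[0,0,1.26],"hand":30},{"slide":[-222,-192,0],"dr":[0,0,1.44],"hand":30},{"slide":[-222,-192,0],"dr":[0,0,1.62],"hand":30},{"slide":[-222,-192,0],"dr":[0,0,1.8],"hand":30},{"slide":[-222,-192,0],"dr":[0,0,1.98],"hand":30},{"slide":[-222,-192,0],"dr":[0,0,2.16],"hand":30}]'
python3 -m handwheel '[{"slide":[0,0,0],"dr":[0,0,0.17],"hand":30},{"slide":[0,0,0],"dr":[0,0,0.34],"hand":30},{"slide":[0,0,0],"dr":[0,0,0.43],"hand":30},{"slide":[0,0,0],"dr":[0,0,0.43],"hand":30}]'
python3 - <<'E'
from h import *
look(.09)
pl2(.001,.0625,2,.0263,CY-np.pi/2,lift=.02)
E
```

```text
time_s: 29.0
tool_pos: [0.545, -0.0558, 0.2987]
ee_rot: [-0.001, 0.964, 0.267, -0.002]
force: [-0.6, -0.2, -2.1]
gripper_width: 0.0461
gripper_force: 82.7
time_s: 29.5
tool_pos: [0.5451, -0.0558, 0.2988]
ee_rot: [-0.0, 0.998, 0.059, -0.002]
force: [0.3, -0.2, -1.1]
gripper_width: 0.0461
gripper_force: 82.7
slope along 4.3 across 0.4 z0 0.1463 466
x extent at mid [-34.7 -13.5]
y extent [-23.7  22.7]
rect -23.2 -0.4 23.9 48.0 a 0.6
slide [-3.9 -0.3 35.3] dr [-0.001  0.04   0.004] q6 target 1.36 now 1.35
```

```bash
python3 -m handwheel '[{"slide":[-4,-0.3,15],"dr":[0,0.02,0],"hand":30},{"slide":[-4,-0.3,30],"dr":[0,0.04,0],"hand":30},{"slide":[-4,-0.3,35],"dr":[0,0.04,0],"hand":30},{"slide":[-4,-0.3,35],"dr":[0,0.04,0],"hand":30}]'
python3 - <<'E'
from h import *
look(.09,"pics/w10.png")
pl2(.001,.0625,2,.0263,CY-np.pi/2,lift=.003)
E
```

```text
time_s: 30.05
tool_pos: [0.5413, -0.056, 0.2642]
ee_rot: [-0.001, 0.998, 0.059, 0.017]
force: [0.0, 0.6, -0.6]
gripper_width: 0.0467
gripper_force: 82.7
slope along 7.1 across 0.2 z0 0.1123 447
x extent at mid [-32.3 -13.7]
y extent [-23.6  22.8]
rect -23.1 -0.2 19.7 48.0 a 1.3
slide [-1.1 -0.2 17.9] dr [-0.    -0.001  0.003] q6 target 1.36 now 1.34
```

View pics/w10.png

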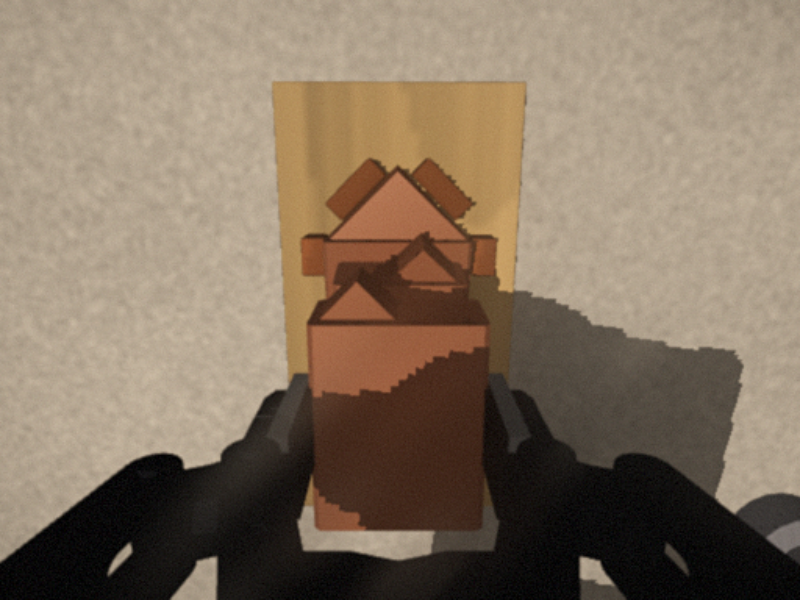

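The held frag_d sits square over the pile, with its thin-end lump towards the V at (360,300) px as wanted. Lowering it.

```bash
python3 -m handwheel '[{"slide":[-1.5,0,10],"dr":[0,0,0],"hand":30},{"slide":[-1.5,0,16],"dr":[0,0,0],"hand":30},{"slide":[-1.5,0,18],"dr":[0,0,0],"hand":30},{"slide":[-1.5,0,18],"dr":[0,0,0],"hand":30}]'
python3 -m handwheel '[{"slide":[0,0,1],"dr":[0,0,0],"hand":30},{"slide":[0,0,2],"dr":[0,0,0],"hand":30},{"slide":[0,0,2],"dr":[0,0,0],"hand":30}]'
```

```text
time_s: 30.6
tool_pos: [0.5405, -0.0561, 0.2462]
ee_rot: [-0.001, 0.998, 0.058, 0.018]
force: [-0.1, 0.4, -0.9]
gripper_width: 0.046
gripper_force: 82.7
time_s: 30.98
tool_pos: [0.5406, -0.0561, 0.2445]
ee_rot: [-0.001, 0.998, 0.058, 0.018]
force: [-0.1, -0.2, -1.6]
gripper_width: 0.046
gripper_force: 82.7
```

```bash
python3 -m handwheel '[{"slide":[0,0,0.7],"dr":[0,0,0],"hand":30},{"slide":[0,0,1.4],"dr":[0,0,0],"hand":30},{"slide":[0,0,1.4],"dr":[0,0,0],"hand":30}]'
python3 -m handwheel '[{"slide":[0,0,0.5],"dr":[0,0,0],"hand":30},{"slide":[0,0,1],"dr":[0,0,0],"hand":30},{"slide":[0,0,1],"dr":[0,0,0],"hand":30}]'
```

```text
time_s: 31.35
tool_pos: [0.5406, -0.0561, 0.2442]
ee_rot: [-0.001, 0.998, 0.058, 0.018]
force: [-5.6, -0.0, 14.8]
gripper_width: 0.0464
gripper_force: 84.7
time_s: 31.72
tool_pos: [0.5407, -0.0561, 0.2442]
ee_rot: [-0.001, 0.998, 0.058, 0.018]
force: [-10.5, 0.1, 27.2]
gripper_width: 0.046
gripper_force: 86.2
```

```bash
python3 -m handwheel '[{"slide":[0,0,-1.7],"dr":[0,0,0],"hand":30},{"slide":[0,0,-1.7],"dr":[0,0,0],"hand":48},{"slide":[0,0,-1.7],"dr":[0,0,0],"hand":58},{"slide":[0,0,-1.7],"dr":[0,0,0],"hand":70},{"slide":[0,0,-1.7],"dr":[0,0,0],"hand":70},{"slide":[0,0,-40],"dr":[0,0,0],"hand":75},{"slide":[0,0,-90],"dr":[0,-0.035,0],"hand":80},{"slide":[-30,0,-110],"dr":[0,-0.035,0],"hand":85},{"slide":[-30,0,-110],"dr":[0,-0.035,0],"hand":85}]'
sed -i 's/A=np.c_\[s\[m\],t\[m\],np.ones(m.sum())\];z=W\[...,2\]\[m\]/z=W[...,2];m\&=abs(z-np.median(z[m]))<.008;A=np.c_[s[m],t[m],np.ones(m.sum())];z=z[m]/' h.py
python3 - <<'E'
from h import *
look(.075)
gt(.5588,.1912,.17,-1.476+np.pi/2)
E
```

```text
time_s: 32.85
tool_pos: [0.506, -0.0602, 0.3523]
ee_rot: [0.0, 0.998, 0.058, 0.001]
force: [0.3, 0.0, -1.1]
gripper_width: 0.0853
gripper_force: 0.0
slope along -2.0 across -0.0 z0 0.0883 3118
x extent at mid [-32.4  27.3]
y extent [-23.7  23.5]
rect -2.8 -0.2 60.2 47.8 a 0.0
slide [  80.9 -243.6   26.7] dr [ 0.002 -0.002 -1.549] q6 target 0.23 now 1.33
```

frag_d is down: slope −2.0°, centred at −2.6 mm. Now frag_c.

```bash
python3 -m handwheel '[{"slide":[81,-243,26],"dr":[0,0,-0.18],"hand":85},{"slide":[81,-243,26],"dr":[0,0,-0.36],"hand":85},{"slide":[81,-243,26],"dr":[0,0,-0.54],"hand":85},{"slide":[81,-243,26],"dr":[0,0,-0.72],"hand":85},{"slide":[81,-243,26],"dr":[0,0,-0.9],"hand":85},{"slide":[81,-243,26],"dr":[0,0,-1.08],"hand":85},{"slide":[81,-243,26],"dr":[0,0,-1.26],"hand":85},{"slide":[81,-243,26],"dr":[0,0,-1.44],"hand":85},{"slide":[81,-243,26],"dr":[0,0,-1.549],"hand":85},{"slide":[81,-243,26],"dr":[0,0,-1.549],"hand":85},{"slide":[81,-243,26],"dr":[0,0,-1.549],"hand":85}]'
python3 - <<'E'
from h import *
p,d,K,T=shot("wrist");np.savez("w11.npz",p=p,d=d,K=K,T=T)
x,y,a=top_fit(p,d,K,T,(.5588,.1912),r=.06)
gt(x,y,.0255,a+np.pi/2)
E
```

```text
time_s: 34.28
tool_pos: [0.5593, 0.1908, 0.3243]
ee_rot: [0.0, 0.674, 0.739, 0.0]
force: [-0.7, 0.3, -0.3]
gripper_width: 0.0849
gripper_force: 0.0
xy 0.5586 0.1914 size 68.6 49.8 yaw+ -1.462 slopedir -1.474 slope 7.1 zmid 0.0285 n 5019
slide [  0.7  -0.7 144. ] dr [ 0.001 -0.    -0.016] q6 target 0.22 now 0.23
```

```bash
python3 -m handwheel '[{"slide":[0.5,-0.7,40],"dr":[0,0,-0.012],"hand":75},{"slide":[0.5,-0.7,80],"dr":[0,0,-0.012],"hand":72},{"slide":[0.5,-0.7,120],"dr":[0,0,-0.012],"hand":72},{"slide":[0.5,-0.7,143],"dr":[0,0,-0.012],"hand":72},{"slide":[0.5,-0.7,143],"dr":[0,0,-0.012],"hand":72},{"slide":[0.5,-0.7,143],"dr":[0,0,-0.012],"hand":30},{"slide":[0.5,-0.7,143],"dr":[0,0,-0.012],"hand":30},{"slide":[0.5,-0.7,143],"dr":[0,0,-0.012],"hand":30},{"slide":[0.5,-0.7,143],"dr":[0,0,-0.012],"hand":30},{"slide":[0.5,-0.7,143],"dr":[0,0,-0.012],"hand":30}]' 80; python3 -m handwheel '[{"slide":[0,0,-30],"dr":[0,0,0],"hand":30},{"slide":[0,0,-80],"dr":[0,0,0],"hand":30},{"slide":[0,0,-130],"dr":[0,0,0],"hand":30},{"slide":[0,0,-150],"dr":[0,0,0],"hand":30},{"slide":[0,0,-150],"dr":[0,0,0],"hand":30}]'
python3 - <<'E'
from h import *
gt(*C,.18,CY+np.pi/2)
E
```

```text
time_s: 35.58
tool_pos: [0.5593, 0.1915, 0.1837]
ee_rot: [0.001, 0.668, 0.744, 0.002]
force: [0.4, 0.5, 7.5]
gripper_width: 0.0481
gripper_force: 83.8
time_s: 36.2
tool_pos: [0.5588, 0.1913, 0.3342]
ee_rot: [0.001, 0.668, 0.744, 0.002]
force: [-0.1, -0.0, -1.5]
gripper_width: 0.0481
gripper_force: 83.5
slide [-243.9  -38.6   -1.3] dr [ 0.005  0.003 -1.578] q6 target -1.79 now 0.22
```

```bash
python3 -m handwheel '[{"slide":[-244,-38.5,0],"dr":[0,0,-0.18],"hand":30},{"slide":[-244,-38.5,0],"dr":[0,0,-0.36],"hand":30},{"slide":[-244,-38.5,0],"dr":[0,0,-0.54],"hand":30},{"slide":[-244,-38.5,0],"dr":[0,0,-0.72],"hand":30},{"slide":[-244,-38.5,0],"dr":[0,0,-0.9],"hand":30},{"slide":[-244,-38.5,0],"dr":[0,0,-1.08],"hand":30},{"slide":[-244,-38.5,0],"dr":[0,0,-1.26],"hand":30},{"slide":[-244,-38.5,0],"dr":[0,0,-1.44],"hand":30},{"slide":[-244,-38.5,0],"dr":[0,0,-1.578],"hand":30},{"slide":[-244,-38.5,0],"dr":[0,0,-1.578],"hand":30},{"slide":[-244,-38.5,0],"dr":[0,0,-1.578],"hand":30}]'
python3 - <<'E'
from h import *
look(.13)
pl2(.0,.0883,-2,.028,CY+np.pi/2,lift=.01)
E
```

```text
time_s: 37.58
tool_pos: [0.5459, -0.0555, 0.3312]
ee_rot: [-0.0, -0.056, 0.998, 0.0]
force: [0.4, 0.5, -1.0]
gripper_width: 0.0481
gripper_force: 83.4
slope along 7.0 across -0.2 z0 0.1763 8055
x extent at mid [-35.4  32.3]
y extent [-24.5  24.1]
rect -1.1 -0.2 50.1 69.6 a 89.4
slide [-6.8  0.2 50.2] dr [ 0.     0.035 -0.003] q6 target -1.79 now -1.79
```

```bash
python3 -m handwheel '[{"slide":[-7.5,0.2,15],"dr":[0,0.017,0],"hand":30},{"slide":[-7.5,0.2,35],"dr":[0,0.035,0],"hand":30},{"slide":[-7.5,0.2,50],"dr":[0,0.035,0],"hand":30},{"slide":[-7.5,0.2,50],"dr":[0,0.035,0],"hand":30}]'
python3 -m handwheel '[{"slide":[0,0,3],"dr":[0,0,0],"hand":30},{"slide":[0,0,6],"dr":[0,0,0],"hand":30},{"slide":[0,0,8],"dr":[0,0,0],"hand":30},{"slide":[0,0,8],"dr":[0,0,0],"hand":30}]'
```

```text
time_s: 38.12
tool_pos: [0.5529, -0.0544, 0.2798]
ee_rot: [-0.019, -0.057, 0.998, -0.001]
force: [0.2, -0.1, -1.9]
gripper_width: 0.0482
gripper_force: 83.4
time_s: 38.62
tool_pos: [0.5533, -0.0545, 0.274]
ee_rot: [-0.017, -0.057, 0.998, -0.001]
force: [-0.3, -0.1, -1.8]
gripper_width: 0.0483
gripper_force: 83.4
```

```bash
python3 -m handwheel '[{"slide":[0,0,1],"dr":[0,0,0],"hand":30},{"slide":[0,0,1.5],"dr":[0,0,0],"hand":30},{"slide":[0,0,1.5],"dr":[0,0,0],"hand":30}]'
python3 -m handwheel '[{"slide":[0,0,0.7],"dr":[0,0,0],"hand":30},{"slide":[0,0,1.2],"dr":[0,0,0],"hand":30},{"slide":[0,0,1.2],"dr":[0,0,0],"hand":30}]'
```

```text
time_s: 39.0
tool_pos: [0.5533, -0.0545, 0.2724]
ee_rot: [-0.017, -0.057, 0.998, -0.001]
force: [0.2, 0.5, -1.5]
gripper_width: 0.0482
gripper_force: 83.4
time_s: 39.38
tool_pos: [0.5534, -0.0545, 0.2723]
ee_rot: [-0.017, -0.057, 0.998, -0.001]
force: [-2.9, -0.5, 9.6]
gripper_width: 0.0485
gripper_force: 84.9
```

Contact at 10 N. Releasing and checking.

```bash
python3 -m handwheel '[{"slide":[0,0,-0.8],"dr":[0,0,0],"hand":30},{"slide":[0,0,-0.8],"dr":[0,0,0],"hand":50},{"slide":[0,0,-0.8],"dr":[0,0,0],"hand":60},{"slide":[0,0,-0.8],"dr":[0,0,0],"hand":72},{"slide":[0,0,-0.8],"dr":[0,0,0],"hand":72},{"slide":[0,0,-40],"dr":[0,0,0],"hand":78},{"slide":[0,0,-90],"dr":[0,-0.035,0],"hand":80},{"slide":[0,0,-110],"dr":[0,-0.035,0],"hand":85},{"slide":[0,0,-110],"dr":[0,-0.035,0],"hand":85}]'
python3 - <<'E'
from h import *
look(.1)
gt(.5789,.3767,.17,-1.28+np.pi/2)
E
```

```text
time_s: 40.5
tool_pos: [0.5574, -0.0542, 0.3828]
ee_rot: [0.002, -0.057, 0.998, -0.0]
force: [-0.3, -0.2, -0.1]
gripper_width: 0.0853
gripper_force: 0.0
slope along -72.5 across 0.5 z0 0.2866 2117Traceback (most recent call last):
  File "<stdin>", line 2, in <module>
  File "h.py", line 76, in look
    mid=abs(t[q])<.01; print("x extent at mid",(np.percentile(s[q][mid],[.5,99.5])*1e3).round(1)); mx=abs(s[q]+.005)<.02; print("y extent",(np.percentile(t[q][mx],[.5,99.5])*1e3).round(1))
                                                ~~~~~~~~~~~~~^^^^^^^^^^^^^^^^^^^^^
    return _quantile_unchecked(
        a, q, axis, out, overwrite_input, method, keepdims, weights)
    return _ureduce(a,
                    func=_quantile_ureduce_func,
    ...<5 lines>...
                    overwrite_input=overwrite_input,
                    method=method)
    r = func(a, **kwargs)
    result = _quantile(arr,
                       quantiles=q,
    ...<2 lines>...
                       out=out,
                       weights=wgt)
    slices_having_nans = np.isnan(arr[-1, ...])
                                  ~~~^^^^^^^^^
IndexError: index -1 is out of bounds for axis 0 with size 0
```

```bash
sed -i 's/m=(abs(s)<.025)&(abs(t)<.015)&(W\[...,2\]>zlo)/m=(abs(s)<.025)\&(abs(t)<.015)\&(W[...,2]>zlo)\&(W[...,2]<zlo+.035)/' h.py
python3 - <<'E'
from h import *
look(.1)
gt(.5789,.3767,.17,-1.28+np.pi/2)
E
```

```text
slope along 5.0 across -0.1 z0 0.1172 2843
x extent at mid [-33.1  34.8]
y extent [-24.8  24.5]
rect 0.9 -0.2 50.0 68.7 a 89.4
slide [-71.2 425.4  55.5] dr [ 1.000e-03 -0.000e+00  1.394e+00] q6 target 0.29 now -1.78
```

frag_c is on: slope 5.0°, centred at +0.9 mm. Now frag_b.

```bash
python3 -m handwheel '[{"slide":[-71,425,40],"dr":[0,0,0.18],"hand":85},{"slide":[-71,425,40],"dr":[0,0,0.36],"hand":85},{"slide":[-71,425,40],"dr":[0,0,0.54],"hand":85},{"slide":[-71,425,40],"dr":[0,0,0.72],"hand":85},{"slide":[-71,425,40],"dr":[0,0,0.9],"hand":85},{"slide":[-71,425,40],"dr":[0,0,1.08],"hand":85},{"slide":[-71,425,55],"dr":[0,0,1.26],"hand":85},{"slide":[-71,425,55],"dr":[0,0,1.394],"hand":85},{"slide":[-71,425,55],"dr":[0,0,1.394],"hand":85},{"slide":[-71,425,55],"dr":[0,0,1.394],"hand":85},{"slide":[-71,425,55],"dr":[0,0,1.394],"hand":85}]'
python3 - <<'E'
from h import *
p,d,K,T=shot("wrist");cv2.imwrite("pics/w12.png",cv2.resize(p,(800,600)))
x,y,a=top_fit(p,d,K,T,(.5789,.3767),r=.06)
gt(x,y,.0225,a+np.pi/2)
E
```

```text
time_s: 41.98
tool_pos: [0.5794, 0.375, 0.3265]
ee_rot: [0.0, 0.597, 0.802, 0.0]
force: [0.3, -0.6, 0.9]
gripper_width: 0.085
gripper_force: 0.0
xy 0.5794 0.3767 size 58.8 43.9 yaw+ -1.295 slopedir -1.277 slope 5.1 zmid 0.0245 n 3605
slide [  1.5   0.2 149.2] dr [ 0.001 -0.     0.015] q6 target 0.3 now 0.28
```

View pics/w12.png

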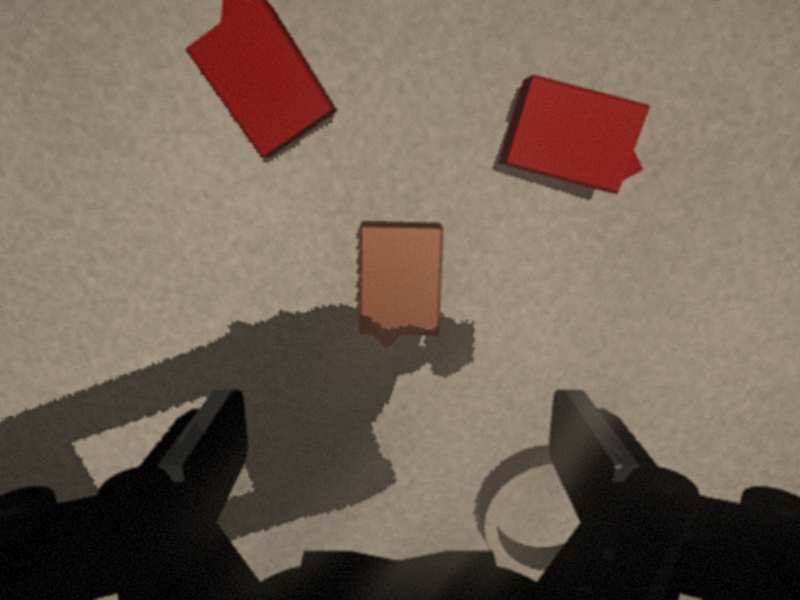

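The clay frag_b is at (400,278) px with its lump at the lower, thick end. The red look-alikes at (262,75) and (578,135) stay untouched, and the tape is clear. Gripping frag_b.

```bash
python3 -m handwheel '[{"slide":[1.5,0.2,40],"dr":[0,0,0.01],"hand":75},{"slide":[1.5,0.2,80],"dr":[0,0,0.01],"hand":70},{"slide":[1.5,0.2,120],"dr":[0,0,0.01],"hand":70},{"slide":[1.5,0.2,148],"dr":[0,0,0.01],"hand":70},{"slide":[1.5,0.2,148],"dr":[0,0,0.01],"hand":70},{"slide":[1.5,0.2,148],"dr":[0,0,0.01],"hand":30},{"slide":[1.5,0.2,148],"dr":[0,0,0.01],"hand":30},{"slide":[1.5,0.2,148],"dr":[0,0,0.01],"hand":30},{"slide":[1.5,0.2,148],"dr":[0,0,0.01],"hand":30},{"slide":[1.5,0.2,148],"dr":[0,0,0.01],"hand":30}]' 80; python3 -m handwheel '[{"slide":[0,0,-30],"dr":[0,0,0],"hand":30},{"slide":[0,0,-80],"dr":[0,0,0],"hand":30},{"slide":[0,0,-130],"dr":[0,0,0],"hand":30},{"slide":[0,0,-180],"dr":[0,0,0],"hand":30},{"slide":[0,0,-180],"dr":[0,0,0],"hand":30}]'
python3 - <<'E'
from h import *
gt(*C,.205,CY-np.pi/2)
E
```

```text
time_s: 43.28
tool_pos: [0.5799, 0.3781, 0.1807]
ee_rot: [0.001, 0.601, 0.799, 0.002]
force: [-0.2, -1.4, 6.9]
gripper_width: 0.0423
gripper_force: 82.3
time_s: 43.9
tool_pos: [0.58, 0.3784, 0.3645]
ee_rot: [0.002, 0.601, 0.799, 0.005]
force: [-0.1, -0.5, -0.9]
gripper_width: 0.0421
gripper_force: 81.8
slide [-407.4 -152.6    1.7] dr [ 0.005 -0.011  1.737] q6 target 1.36 now 0.29
```

```bash
python3 -m handwheel '[{"slide":[-407,-152.5,0],"dr":[0,0,0.17],"hand":30},{"slide":[-407,-152.5,0],"dr":[0,0,0.34],"hand":30},{"slide":[-407,-152.5,0],"dr":[0,0,0.51],"hand":30},{"slide":[-407,-152.5,0],"dr":[0,0,0.68],"hand":30},{"slide":[-407,-152.5,0],"dr":[0,0,0.85],"hand":30},{"slide":[-407,-152.5,0],"dr":[0,0,1.02],"hand":30},{"slide":[-407,-152.5,0],"dr":[0,0,1.19],"hand":30},{"slide":[-407,-152.5,0],"dr":[0,0,1.36],"hand":30},{"slide":[-407,-152.5,0],"dr":[0,0,1.53],"hand":30},{"slide":[-407,-152.5,0],"dr":[0,-0.01,1.737],"hand":30},{"slide":[-407,-152.5,0],"dr":[0,-0.01,1.737],"hand":30},{"slide":[-407,-152.5,0],"dr":[0,-0.01,1.737],"hand":30}]'
python3 - <<'E'
from h import *
look(.185)
pl2(.001,.1173,5,.0255,CY-np.pi/2,lift=.01)
E
```

```text
time_s: 45.4
tool_pos: [0.545, -0.0555, 0.3578]
ee_rot: [0.003, 0.998, 0.059, -0.002]
force: [0.4, 0.3, -1.1]
gripper_width: 0.0425
gripper_force: 81.8
slope along -5.3 across -0.1 z0 0.2014 7973
x extent at mid [-33.1  24.7]
y extent [-22.6  19.9]
rect -4.5 -1.4 44.0 59.4 a 89.7
slide [-13.1  -0.4  50.8] dr [0.006 0.092 0.004] q6 target 1.35 now 1.35
```

```bash
python3 -m handwheel '[{"slide":[-4,-0.3,15],"dr":[0.003,0.03,0],"hand":30},{"slide":[-8,-0.3,35],"dr":[0.006,0.06,0],"hand":30},{"slide":[-11,-0.3,50],"dr":[0.006,0.092,0],"hand":30},{"slide":[-11,-0.3,50],"dr":[0.006,0.092,0],"hand":30},{"slide":[-11,-0.3,50],"dr":[0.006,0.092,0],"hand":30}]'
python3 -m handwheel '[{"slide":[0,0,3],"dr":[0,0,0],"hand":30},{"slide":[-0.5,0,6],"dr":[0,0,0],"hand":30},{"slide":[-0.7,0,8],"dr":[0,0,0],"hand":30},{"slide":[-0.7,0,8],"dr":[0,0,0],"hand":30}]'
python3 - <<'E'
from h import *
pl2(.001,.1173,5,.026,CY-np.pi/2,off=.002)
E
```

```text
time_s: 46.08
tool_pos: [0.5345, -0.0569, 0.3088]
ee_rot: [-0.002, 0.997, 0.058, 0.044]
force: [0.1, -0.1, -1.1]
gripper_width: 0.0421
gripper_force: 81.8
time_s: 46.58
tool_pos: [0.534, -0.0569, 0.3]
ee_rot: [-0.002, 0.997, 0.057, 0.043]
force: [-0.4, 0.6, -1.5]
gripper_width: 0.042
gripper_force: 81.8
slide [-0.5 -0.2  2.1] dr [0.    0.    0.001] q6 target 1.36 now 1.32
```

```bash
python3 -m handwheel '[{"slide":[0,0,1],"dr":[0,0,0],"hand":30},{"slide":[0,0,1.7],"dr":[0,0,0],"hand":30},{"slide":[0,0,1.7],"dr":[0,0,0],"hand":30}]'
python3 -m handwheel '[{"slide":[0,0,0.7],"dr":[0,0,0],"hand":30},{"slide":[0,0,1],"dr":[0,0,0],"hand":30},{"slide":[0,0,1],"dr":[0,0,0],"hand":30}]'
```

```text
time_s: 46.95
tool_pos: [0.5342, -0.0569, 0.2984]
ee_rot: [-0.002, 0.997, 0.057, 0.044]
force: [-0.2, -0.5, -1.2]
gripper_width: 0.0425
gripper_force: 81.8
time_s: 47.32
tool_pos: [0.5344, -0.0569, 0.2978]
ee_rot: [-0.002, 0.997, 0.057, 0.044]
force: [-2.0, 0.5, 4.9]
gripper_width: 0.0419
gripper_force: 82.6
```

```bash
python3 -m handwheel '[{"slide":[0,0,0],"dr":[0,0,0],"hand":46},{"slide":[0,0,-0.3],"dr":[0,0,0],"hand":58},{"slide":[0,0,-0.3],"dr":[0,0,0],"hand":70},{"slide":[0,0,-0.3],"dr":[0,0,0],"hand":70},{"slide":[0,0,-40],"dr":[0,0,0],"hand":75},{"slide":[0,0,-80],"dr":[0,-0.08,0],"hand":80},{"slide":[-30,0,-100],"dr":[0,-0.08,0],"hand":85},{"slide":[-30,0,-100],"dr":[0,-0.08,0],"hand":85},{"slide":[-30,0,-100],"dr":[0,-0.08,0],"hand":85}]'
python3 - <<'E'
from h import *
look(.125)
z=np.load("w7.npz") if 0 else None
gt(.449,-.255,.17,np.pi/2)
E
```

```text
time_s: 48.45
tool_pos: [0.4961, -0.0613, 0.3943]
ee_rot: [0.0, 0.998, 0.057, 0.004]
force: [-0.3, 0.7, -0.5]
gripper_width: 0.0851
gripper_force: 0.0
slope along 0.0 across 0.0 z0 0.1423 3503
x extent at mid [-29.5  28. ]
y extent [-21.8  21.4]
rect -0.8 -0.4 43.9 58.0 a 89.7
slide [-69.7 187.   68.6] dr [ 0.011 -0.    -3.027] q6 target -2.09 now 1.33
```

The pile is level: slopes 0.0/0.0, centred at −0.8 mm. Now the weight, keeping the current yaw.

```bash
python3 -c "
from h import *
gt(.449,-.255,.17,CY-np.pi/2)"
```

```text
slide [-69.7 187.   68.6] dr [ 0.    -0.007  0.   ] q6 target 0.94 now 1.33
```

```bash
python3 -m handwheel '[{"slide":[-70,62,0],"dr":[0,-0.007,0],"hand":85},{"slide":[-70,120,20],"dr":[0,-0.007,0],"hand":85},{"slide":[-70,187,50],"dr":[0,-0.007,0],"hand":85},{"slide":[-70,187,68],"dr":[0,-0.007,0],"hand":85},{"slide":[-70,187,68],"dr":[0,-0.007,0],"hand":85},{"slide":[-70,187,68],"dr":[0,-0.007,0],"hand":85},{"slide":[-70,187,68],"dr":[0,-0.007,0],"hand":85}]'
python3 - <<'E'
from h import *
p,d,K,T=shot("wrist");cv2.imwrite("pics/w13.png",cv2.resize(p,(800,600)))
W=world(d,K,T);m=(np.hypot(W[...,0]-.449,W[...,1]+.255)<.08)
for lo,hi in((.05,.065),(.017,.026)):
    q=np.uint8(m&(W[...,2]>lo)&(W[...,2]<hi)); n,l,st,ce=cv2.connectedComponentsWithStats(q);i=1+np.argmax(st[1:,4]);Q=W[l==i]
    (x,y),r=cv2.minEnclosingCircle((Q[:,:2]*1000).astype(np.float32));print(x,y,r,len(Q),np.median(Q[:,2]))
    if lo>.04: X,Y=x/1e3,y/1e3
gt(X,Y,.045,CY-np.pi/2)
E
```

```text
time_s: 49.38
tool_pos: [0.4488, -0.2543, 0.3267]
ee_rot: [0.0, 0.998, 0.058, 0.001]
force: [0.5, 0.2, 1.2]
gripper_width: 0.085
gripper_force: 0.0
449.4162902832031 -265.49468994140625 12.011316299438477 792 0.05742496229427625
449.190185546875 -265.5625305175781 25.0269775390625 1593 0.02159031669839706
slide [ -0.9  11.1 126.8] dr [ 0.001 -0.001  0.002] q6 target 0.92 now 0.94
```

View pics/w13.png

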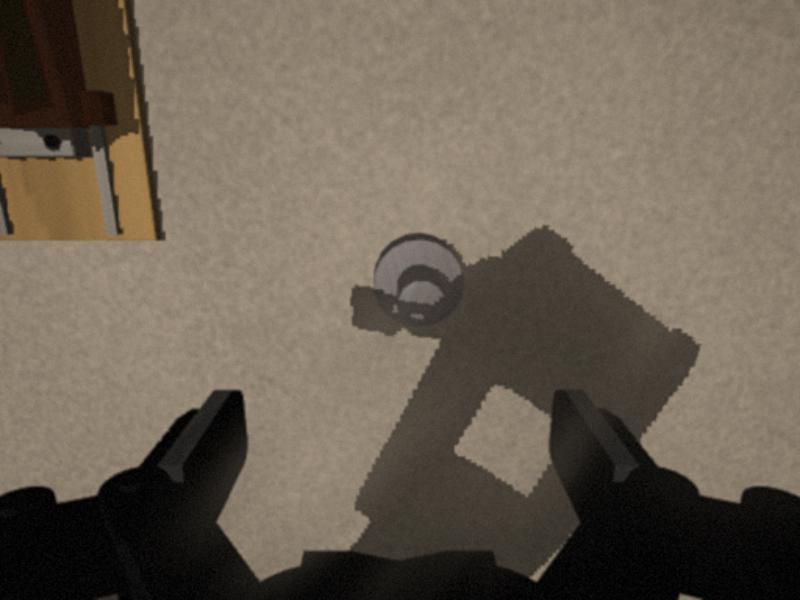

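The weight stands upright with its stem at (420,292) px, fitted at (0.4494, −0.2655). Gripping the stem.

```bash
python3 -m handwheel '[{"slide":[-1,11,30],"dr":[0,0,0],"hand":80},{"slide":[-1,11,70],"dr":[0,0,0],"hand":75},{"slide":[-1,11,105],"dr":[0,0,0],"hand":70},{"slide":[-1,11,125],"dr":[0,0,0],"hand":60},{"slide":[-1,11,125],"dr":[0,0,0],"hand":60},{"slide":[-1,11,125],"dr":[0,0,0],"hand":10},{"slide":[-1,11,125],"dr":[0,0,0],"hand":10},{"slide":[-1,11,125],"dr":[0,0,0],"hand":10},{"slide":[-1,11,125],"dr":[0,0,0],"hand":10},{"slide":[-1,11,125],"dr":[0,0,0],"hand":10},{"slide":[-1,11,125],"dr":[0,0,0],"hand":10}]' 90; python3 -m handwheel '[{"slide":[0,0,-30],"dr":[0,0,0],"hand":10},{"slide":[0,0,-80],"dr":[0,0,0],"hand":10},{"slide":[0,0,-130],"dr":[0,0,0],"hand":10},{"slide":[0,0,-180],"dr":[0,0,0],"hand":10},{"slide":[0,0,-190],"dr":[0,0,0],"hand":10},{"slide":[0,0,-190],"dr":[0,0,0],"hand":10}]'
python3 - <<'E'
from h import *
u=np.array([np.cos(CY),np.sin(CY)]);X=C-.0005*u
gt(*X,.236,CY-np.pi/2)
E
```

```text
time_s: 50.8
tool_pos: [0.4492, -0.2662, 0.2025]
ee_rot: [0.001, 0.998, 0.057, 0.001]
force: [-0.9, 3.2, 8.0]
gripper_width: 0.0219
gripper_force: 87.9
time_s: 51.55
tool_pos: [0.4483, -0.2659, 0.3911]
ee_rot: [0.0, 0.998, 0.057, 0.0]
force: [0.1, 0.1, -4.0]
gripper_width: 0.0215
gripper_force: 89.1
slide [ 121.1 -198.     0. ] dr [ 0.001 -0.001  0.   ] q6 target 1.36 now 0.92
```

```bash
python3 -m handwheel '[{"slide":[25,-40,0],"dr":[0,0,0],"hand":10},{"slide":[50,-80,0],"dr":[0,0,0],"hand":10},{"slide":[75,-120,0],"dr":[0,0,0],"hand":10},{"slide":[100,-160,0],"dr":[0,0,0],"hand":10},{"slide":[115,-188,0],"dr":[0,0,0],"hand":10},{"slide":[121,-198,0],"dr":[0,0,0],"hand":10},{"slide":[121,-198,0],"dr":[0,0,0],"hand":10},{"slide":[121,-198,0],"dr":[0,0,0],"hand":10}]'
python3 -m handwheel '[{"slide":[0,0,12],"dr":[0,0,0],"hand":10},{"slide":[0,0,24],"dr":[0,0,0],"hand":10},{"slide":[0,0,34],"dr":[0,0,0],"hand":10},{"slide":[0,0,40],"dr":[0,0,0],"hand":10},{"slide":[0,0,40],"dr":[0,0,0],"hand":10}]'
python3 - <<'E'
from h import *
u=np.array([np.cos(CY),np.sin(CY)]);X=C-.0005*u
s=read_state();print(s["gripper_width"],s["gripper_force"]);gt(*X,.1423+.0475,CY-np.pi/2)
look(.125)
E
```

```text
time_s: 52.55
tool_pos: [0.5456, -0.0564, 0.3903]
ee_rot: [0.0, 0.998, 0.057, -0.001]
force: [-0.4, -0.3, -3.2]
gripper_width: 0.0214
gripper_force: 89.4
time_s: 53.18
tool_pos: [0.546, -0.0555, 0.3504]
ee_rot: [0.0, 0.998, 0.057, -0.0]
force: [-0.1, -0.3, -4.4]
gripper_width: 0.0218
gripper_force: 89.5
0.021775619876471912 89.45975474780425
slide [-0.  -0.2  5.6] dr [0.    0.001 0.   ] q6 target 1.36 now 1.35
slope along 1.2 across 0.0 z0 0.1419 444
x extent at mid [20.6 28.6]
y extent [-22.6 -18. ]
rect 21.6 -10.3 25.0 14.2 a 88.9
```

```bash
python3 -m handwheel '[{"slide":[0,0,2],"dr":[0,0,0],"hand":10},{"slide":[0,0,4],"dr":[0,0,0],"hand":10},{"slide":[0,0,5],"dr":[0,0,0],"hand":10},{"slide":[0,0,5],"dr":[0,0,0],"hand":10}]'
python3 -m handwheel '[{"slide":[0,0,0.5],"dr":[0,0,0],"hand":10},{"slide":[0,0,1],"dr":[0,0,0],"hand":10},{"slide":[0,0,1],"dr":[0,0,0],"hand":10}]'
```

```text
time_s: 53.72
tool_pos: [0.5461, -0.0555, 0.346]
ee_rot: [0.0, 0.998, 0.057, 0.0]
force: [0.6, 0.5, -3.2]
gripper_width: 0.0214
gripper_force: 89.5
time_s: 54.1
tool_pos: [0.5462, -0.0555, 0.3452]
ee_rot: [0.0, 0.998, 0.057, 0.0]
force: [-0.7, 0.6, -1.2]
gripper_width: 0.0217
gripper_force: 89.8
```

```bash
python3 -m handwheel '[{"slide":[0,0,0.6],"dr":[0,0,0],"hand":10},{"slide":[0,0,0.6],"dr":[0,0,0],"hand":10}]'
```

```text
time_s: 54.35
tool_pos: [0.5463, -0.0556, 0.3451]
ee_rot: [0.0, 0.998, 0.058, 0.001]
force: [-2.1, -0.1, 4.7]
gripper_width: 0.0213
gripper_force: 90.6
```

In contact. Releasing slowly, going straight up and backing off for the final check.

```bash
python3 -m handwheel '[{"slide":[0,0,-0.3],"dr":[0,0,0],"hand":24},{"slide":[0,0,-0.3],"dr":[0,0,0],"hand":30},{"slide":[0,0,-0.3],"dr":[0,0,0],"hand":45},{"slide":[0,0,-0.3],"dr":[0,0,0],"hand":60},{"slide":[0,0,-0.3],"dr":[0,0,0],"hand":60},{"slide":[0,0,-30],"dr":[0,0,0],"hand":65},{"slide":[0,0,-70],"dr":[0,0,0],"hand":70},{"slide":[0,0,-110],"dr":[0,0,0],"hand":80},{"slide":[-40,0,-110],"dr":[0,0,0],"hand":80},{"slide":[-80,0,-110],"dr":[0,0,0],"hand":80},{"slide":[-80,0,-110],"dr":[0,0,0],"hand":80},{"slide":[-80,0,-110],"dr":[0,0,0],"hand":80}]'
python3 - <<'E'
from h import *
p,d,K,T=shot("wrist");W=world(d,K,T);u=np.array([np.cos(CY),np.sin(CY)])
m=(np.hypot(W[...,0]-C[0],W[...,1]-C[1])<.05)
for lo,hi in((.193,.207),(.158,.17),(.137,.147)):
    q=m&(W[...,2]>lo)&(W[...,2]<hi);Q=W[q]
    (x,y),r=cv2.minEnclosingCircle((Q[:,:2]*1000).astype(np.float32));e=np.array([x,y])-C*1000;print("rel",e@u,e@[-u[1],u[0]],"r",r,len(Q),np.median(Q[:,2]))
p2,d2,K2,T2=shot("scene")
a=cv2.resize(p2[100:260,130:330],(400,320),interpolation=cv2.INTER_CUBIC);b=cv2.resize(p,(400,320));cv2.imwrite("pics/fin.png",np.hstack([a,b]))
E
```

```text
time_s: 55.85
tool_pos: [0.4671, -0.0647, 0.4547]
ee_rot: [0.0, 0.998, 0.057, 0.001]
force: [-0.2, -1.2, -0.5]
gripper_width: 0.08
gripper_force: 0.0
rel -0.4301555788867944 -0.11641883007540935 r 11.878301620483398 1114 0.20013565285030163
rel -0.5043253499069517 -0.05404300086902406 r 24.956979751586914 2569 0.16423289596707752
rel -0.6905559670696968 -0.11880345723369858 r 35.93293380737305 811 0.14215360648192454
```

View pics/fin.png

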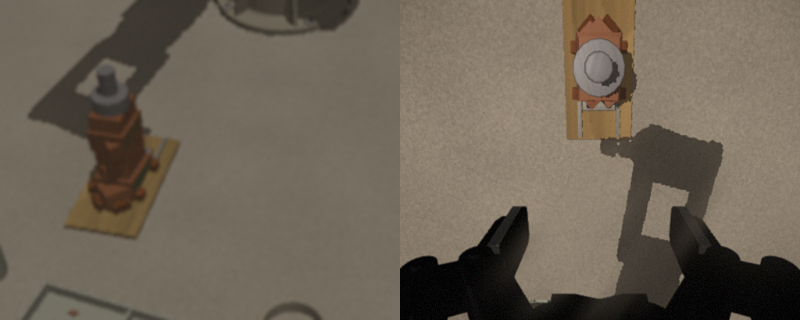

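The pile stands in the cradle (left half, about (118,150) px) with the weight upright on top. In the right half it is at (600,67), centred to within 0.5 mm. Handing in.

```bash
python3 -c "
from workcell import *
print(hand_in())"
```

```text
the job is handed in; nothing more can be done
None
```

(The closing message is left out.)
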